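# Lay out the stirring station on a laboratory bench

### The job

Lay out the stirring station: stand the steel beaker in the middle of the stirrer's round plate, and put the small tube box on the bench in front of the stirrer (the robot's side, where its knobs are), centred on it and parallel to its front edge with a 40 mm gap. Stand the short black-capped bottle to the left of the box (left as seen from the robot), in one row with it parallel to the stirrer's front, with 80 mm clear between the two. Free the vial from the keyhole hanger by sliding it along the slot to the wide end and lifting it out, stand it in that row midway in the gap between box and bottle, and leave everything else where it is.

Things in the scene. Friction and masses are not known exactly. Their poses are not given: they have to be found in the camera images.
- stirrer: White magnetic stirrer, fixed. Housing 140 mm (x) by 120 mm (y), top at 50 mm; round white plate, diameter 96 mm, top at 60 mm, centred at x +15 mm, y 0. Two black knobs on top along the front, to 58 mm high. Origin: centre of the underside; x to its back, away from the robot, y to its left seen from the robot (turned up to 0.12 rad), z up. Front face at x -70 mm.
- hanger: Aluminium hanger, fixed: level plate 4 mm thick, top at 100 mm, x -40 to 45, y -60 to 60 mm, on a panel under its back edge; nothing above it. Slot 20 mm wide along y at x 0, from a closed end at y -45 to the wide end, a hole 36 mm across centred at x 0, y +30. Origin: bench level; x away from the robot, y to the left, towards the wide end (turned up to 0.15 rad).
- vial: Glass vial, 89 mm tall, 60 g, hung upright in the slot. Origin: centre of its underside, z up; at the start 37 mm above the bench. Body 28 mm diameter to z 48, cone to 54, neck 15 mm to 63, black cap 42 mm diameter z 63 to 89 (grip this), resting on the plate. It can rise 5 mm in the slot; only at the wide end does the body pass up through the plate. The cap passes nowhere.
- tube_box: Small closed box for tubes, white below with a grey lid that stays on, solid, 48 mm (its x) x 90 mm (its y) x 45 mm high, about 90 g, loose on the bench. Grip it across the 48 mm. Origin: centre of its underside, z up.
- bottle: Short black-capped white plastic bottle, 92 mm tall, body 42 mm diameter up to 58 mm, narrowing to a black cap 32 mm diameter from 66 to 92 mm (grip the cap or the body); about 110 g, loose on the bench. Origin: centre of its underside, z up.
- beaker: Straight steel beaker, open at the top, outside diameter 50 mm, 55 mm tall, wall 3 mm, empty, about 100 g, loose on the bench. Grip it round the outside. Origin: centre of its underside, z up.
- jar: Bystander, leave alone: squat amber glass jar with a white lid, 58 mm diameter, 44 mm tall, loose. Origin: centre of its underside, z up.
- tall_bottle: Bystander, leave alone: amber glass bottle with a blue cap, 60 mm diameter, 150 mm tall, loose. Origin: centre of its underside, z up.
- tip_box: Bystander, leave alone: large box of pipette tips, white with a clear lid, 115 x 78 mm, 48 mm tall, loose, beside the stirrer. Origin: centre of its underside, z up.
There are look-alikes about, which are no part of the job. There is more than one size of the beaker; the job needs the smaller.

How it is judged:
By the outcome, as a careful person would: the job done as asked, in the order asked, and still so for the second after the job is handed in, with the robot touching nothing.
It also fails if it takes over 128 s, if anything falls off the work surface, if the arm or the gripper's body presses on something with over 40 N, if the wrist force passes 120 N, or if a joint passes its speed limit or range.

### The arm

A 7-joint arm with a two-finger parallel gripper is mounted at the origin on the work surface. World frame = base frame: x ahead of the robot, y to its left, z up, the work surface at z = 0. Lengths are in m, angles in rad, forces in N, time in s.
With the tool pointing down it reaches from about 0.35 to 0.9 m from the base axis. Payload 8.1 kg.
Tool frame: the origin (TCP) lies at the very end of the fingers, on their centre line; the grasp point (between the pads) lies 19 mm behind it (arm.grasp_offset is the distance from the TCP to the grasp point, in m); z points along the fingers, y is the direction in which the jaws open and shut (so a half turn about z gives the same grasp; the last joint's range is limited). The gripper opens to 92 mm and grips with 3 to 60 N. Pads are 19 mm wide; open, the fingers measure 130 mm over their backs; the gripper's body (75 mm by 190 mm) begins 47 mm behind the grasp point.
Start: joints at [-1.449, 0.434, 0.025, 1.573, -0.012, 1.134, -0.075], TCP at [0.139, 0.609, 0.227] pointing down, gripper open.
Joint ranges: [-2.62, 2.62], [-0.44, 2.09], [-1.27, 1.32], [0.08, 2.57], [-1.32, 4.46], [0.12, 2], [-2.74, 2.74]. Speed limits (rad/s): [2.22, 2.22, 3.01, 3.01, 3.14, 3.14, 3.14].

### API

Orientations are given as a rotation vector (axis times angle).
In Python, from cell import arm, eyes, workorder gives the robot as it stands.
- The arm moves only by the shell command python3 -m inch 'ROWS' [FORCE]. ROWS is JSON, a list that holds one entry, the list of rows, each a list of 5 numbers: the closure, from 0 (fully open) to 1 (shut), then the shift along the tool's x, y, z in mm, then the turn about the tool's z in degrees. A call has 1 to 12 rows; each row shifts and turns the pose as measured when the row begins, along the tool's axes as they then stand; what a row does not reach is not made up. A row lasts 1/10 s, in which the tool goes at most 50 mm and 8.59 degrees, less where a joint would pass 70% of its speed; a pose out of reach is approached as far as the arm can. A call with a gripper value outside its range is refused whole. The fingers move at their own pace and stop on an object; FORCE is the grip in N (left out, the last holds). Time passes only in rows, so rows that do not move let the fingers close. It gives the time, the measured TCP pose, the force and the opening at its end, in the units of the state.
- arm.observe(): the state, without advancing time (a new reading comes with each control period).
- eyes.get_image(name): name is "scene" or "top" or "wrist"; returns a dict with "frame" (384x512x3 uint8, blue, green, red), "intrinsics" (3x3 intrinsics, pixels), "k1" (the pictures are not rectified: a ray, as slopes to the right and down, at radius r is drawn at 1 + k1 r^2 times it, then the intrinsics apply), "rvec" (rotation vector, rad) and "tvec" (3), from world to camera coordinates, as OpenCV has them; the wrist camera has in their place "T_tool_cam" (4x4, takes a point from camera to tool coordinates, whose origin is the TCP and whose axes are the flange's). Camera axes: x right, y down, z forward; pixel columns grow to the right and rows downward; lengths in m; the calibration is good to about 2 mm. A picture is of the moment at which its call begins: read the wrist's pose just before it. There is no depth.
- workorder.sign_off(): hands the job in, once; it reports no verdict.
The state is a dict: "clock": time; "joints": joint angles; "dq": joint speeds; "joint_efforts": joint torques, N m; "position": TCP position; "ee_rot": TCP orientation; "force": force on the tool from outside, world axes, zero at the start; "ft_torque": the same for the moment, N m; "width": opening from 0.0 (shut) to 1.0 (fully open).
Only numpy, scipy, OpenCV 4.12 (cv2) and the standard library are available. Lean on these libraries where they do the work, as an engineer would, in place of code of your own. Each camera call takes 0.05 s, during which the arm holds its last target.

## Working session

There is one attempt and no reset: what is moved stays moved. The work goes in short steps, Python scripts to look and compute and a shell command to move; the robot and the scene stay as the last step left them, time stands still between calls to the robot, and variables do not carry over. Pictures are saved under pics/ and viewed, and the job is handed in when it is done.

```bash
ls; mkdir -p pics
python3 - <<'E'
from cell import arm, eyes, workorder
import cv2
print(arm.observe(), arm.grasp_offset)
for n in ("scene","top","wrist"):
    d=eyes.get_image(n); cv2.imwrite(f"pics/{n}0.png",d["frame"])
    print({k:v for k,v in d.items() if k!="frame"})
E
```

```text
pics
{'clock': 0.0, 'joints': array([-1.4485703 ,  0.43524959,  0.02498587,  1.57411457, -0.01161071,
        1.13401579, -0.07508724]), 'dq': array([-0.00255786,  0.00051127, -0.00124062,  0.00082572,  0.00106099,
        0.00189831,  0.00080088]), 'joint_efforts': array([-1.37146806e-03, -6.67840219e+01,  9.84877199e-01, -3.14466333e+01,
       -6.05312688e-02,  4.30274627e-02,  1.64396351e-04]), 'position': array([0.13927863, 0.60873981, 0.22592185]), 'ee_rot': array([-3.52522672e-01, -3.12171030e+00,  2.57858460e-03]), 'force': array([ 0.11747489, -0.3112158 , -0.63588383]), 'ft_torque': array([-0.01785927,  0.01159798,  0.06971767]), 'width': 1.0001039251633272} 0.0188
{'intrinsics': array([[353.90840466,   0.        , 257.8881726 ],
       [  0.        , 353.90840466, 193.85884604],
       [  0.        ,   0.        ,   1.        ]]), 'k1': -0.014082197794194853, 'rvec': array([ 0.85784068,  2.68816473, -0.89990159]), 'tvec': array([ 0.43933597, -0.21859353,  1.19698025])}
{'intrinsics': array([[443.26316696,   0.        , 260.05398908],
       [  0.        , 443.26316696, 196.08446338],
       [  0.        ,   0.        ,   1.        ]]), 'k1': -0.15181681111038428, 'rvec': array([ 2.15512592, -2.13466083,  0.11970172]), 'tvec': array([-0.00623334,  0.54538279,  1.16963407])}
{'intrinsics': array([[275.03633849,   0.        , 257.7398026 ],
       [  0.        , 275.03633849, 189.82327503],
       [  0.        ,   0.        ,   1.        ]]), 'k1': -0.002778361096781538, 'T_tool_cam': array([[ 4.29376091e-04, -9.53704963e-01, -3.00743509e-01,
         8.08521543e-02],
       [ 9.99999706e-01,  2.18454732e-04,  7.34960508e-04,
        -6.58719902e-04],
       [-6.35236642e-04, -3.00743737e-01,  9.53704777e-01,
        -1.58501153e-01],
       [ 0.00000000e+00,  0.00000000e+00,  0.00000000e+00,
         1.00000000e+00]])}
```

View pics/top0.png

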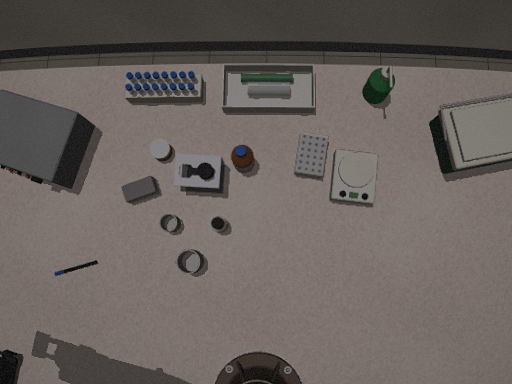

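View pics/scene0.png

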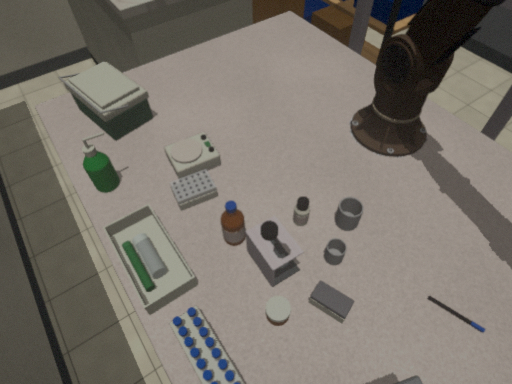

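View pics/wrist0.png

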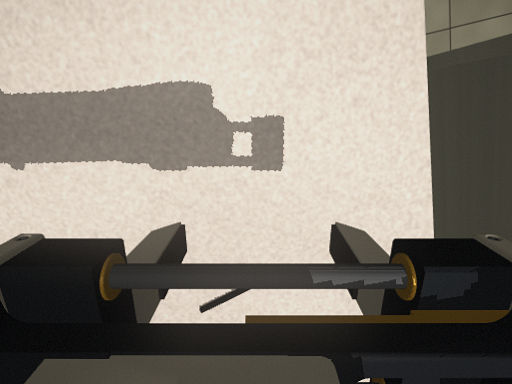

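```bash
cat > h.py <<'E'
import numpy as np, cv2
from scipy.spatial.transform import Rotation as R
from cell import arm, eyes, workorder
def cam(d, st=None):
    if "rvec" in d:
        Rm=R.from_rotvec(np.ravel(d["rvec"])).as_matrix(); t=np.ravel(d["tvec"])
    else:
        T=np.eye(4);T[:3,:3]=R.from_rotvec(st["ee_rot"]).as_matrix();T[:3,3]=st["position"]
        W=np.linalg.inv(T@d["T_tool_cam"]);Rm=W[:3,:3];t=W[:3,3]
    return d["intrinsics"],d["k1"],Rm,t
def dist(d): return np.array([d["k1"],0,0,0,0.])
def proj(c,P):
    K,k1,Rm,t=c
    return cv2.projectPoints(np.atleast_2d(np.array(P,float)),cv2.Rodrigues(Rm)[0],t,K,np.array([k1,0,0,0,0.]))[0][:,0]
def unproj(c,uv,z):
    K,k1,Rm,t=c
    p=cv2.undistortPoints(np.array(uv,float).reshape(-1,1,2),K,np.array([k1,0,0,0,0.]))[:,0]
    r=np.c_[p,np.ones(len(p))]@Rm; o=-Rm.T@t
    z=np.broadcast_to(z,(len(p),))
    s=(z-o[2])/r[:,2]
    return o+r*s[:,None]
def grab(n,fn=None):
    st=arm.observe(); d=eyes.get_image(n)
    if fn: cv2.imwrite(fn,d["frame"])
    return d["frame"],cam(d,st),st
def crop(f,x0,y0,x1,y1,k,fn):
    cv2.imwrite(fn,cv2.resize(f[y0:y1,x0:x1],None,fx=k,fy=k,interpolation=cv2.INTER_CUBIC))
E
python3 - <<'E'
import cv2
from h import *
f=cv2.imread("pics/top0.png")
crop(f,110,130,270,280,5,"pics/t1.png")   # 800x750
crop(f,110,130,270,205,5,"pics/t1a.png"); crop(f,110,200,270,280,5,"pics/t1b.png")
crop(f,285,125,395,210,6,"pics/t2.png")
E
```

```text
(no output)
```

View pics/t1a.png

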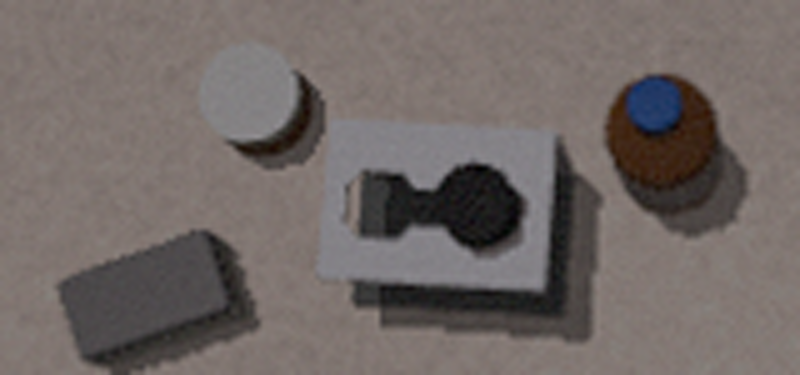

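View pics/t1b.png

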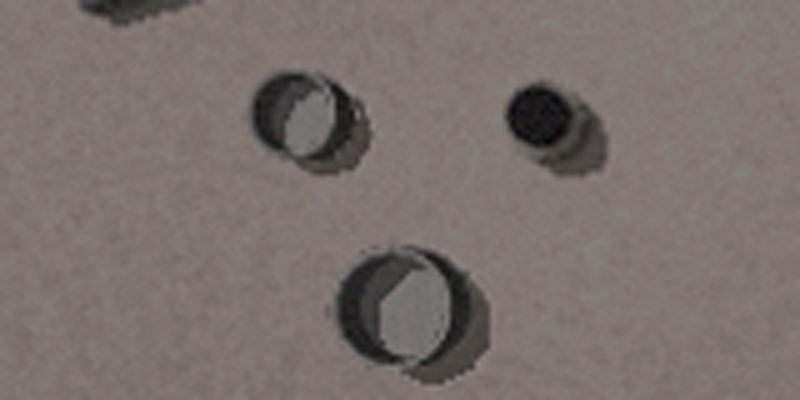

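View pics/t2.png

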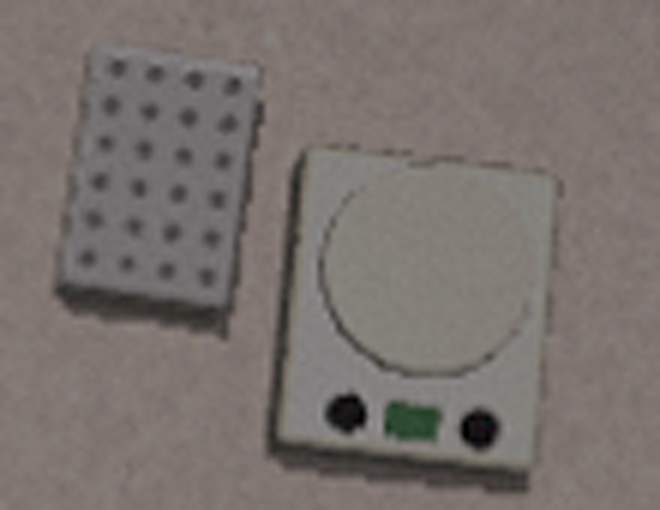

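Run:
```python
from h import *
np.set_printoptions(precision=4,suppress=True)
f,c,_=grab("top")
K,k,Rm,t=c; print("cam",-Rm.T@t)
def q(pts,x0,y0,s,z):
    p=(np.array(pts,float)+.5)/s-.5+[x0,y0]
    return unproj(c,p,z)
b=q([(58,285),(205,232),(232,305),(85,360)],110,130,5,.045);print("box",b,b.mean(0),np.linalg.norm(np.diff(b,axis=0),axis=1))
h=q([(333,118),(555,130),(545,292),(320,278)],110,130,5,.1);print("hanger",h,h.mean(0),np.linalg.norm(np.diff(h,axis=0),axis=1))
print("vial",q([(480,205)],110,130,5,.126),"tall",q([(655,104)],110,130,5,.15))
print("bottle",q([(540,116)],110,200,5,.092))
print("beak",q([(302,115),(404,307)],110,200,5,.055))
print("jar",q([(248,93)],110,130,5,.044))
s=q([(305,150),(555,180),(530,468),(280,440)],285,125,6,.05);print("stir",s,s.mean(0),np.linalg.norm(np.diff(s,axis=0),axis=1))
print("plate",q([(428,267)],285,125,6,.06))
p=q([(95,48),(262,65),(230,305),(60,285)],285,125,6,.048);print("tip",p)
```

```text
cam [ 0.3886 -0.0248  1.2304]
box [[0.5674 0.383  0.045 ]
 [0.5975 0.3008 0.045 ]
 [0.557  0.2838 0.045 ]
 [0.5259 0.3654 0.045 ]] [0.5619 0.3332 0.045 ] [0.0874 0.0439 0.0873]
hanger [[0.649  0.2198 0.1   ]
 [0.6429 0.102  0.1   ]
 [0.5572 0.1052 0.1   ]
 [0.5637 0.2233 0.1   ]] [0.6032 0.1626 0.1   ] [0.1179 0.0858 0.1183]
vial [[0.5978 0.1365 0.126 ]] tall [[0.6452 0.0466 0.15  ]]
bottle [[0.4676 0.1066 0.092 ]]
beak [[0.4691 0.2394 0.055 ]
 [0.3678 0.1814 0.055 ]]
jar [[0.6762 0.2805 0.044 ]]
stir [[ 0.6734 -0.2059  0.05  ]
 [ 0.6609 -0.3208  0.05  ]
 [ 0.5284 -0.3058  0.05  ]
 [ 0.5402 -0.1927  0.05  ]] [ 0.6007 -0.2563  0.05  ] [0.1156 0.1333 0.1137]
plate [[ 0.6178 -0.2591  0.06  ]]
tip [[ 0.7209 -0.1104  0.048 ]
 [ 0.7136 -0.1871  0.048 ]
 [ 0.6017 -0.171   0.048 ]
 [ 0.6102 -0.0942  0.048 ]]
```

```bash
python3 -m inch '[[[0,0,0,-30,0],[0,-30,-24,-20,0],[0,-35,-28,-5,0],[0,-35,-28,-5,0],[0,-35,-28,-5,0],[0,-35,-28,-5,0],[0,-35,-28,-5,0],[0,-35,-28,0,0],[0,-35,-28,0,0],[0,-35,-28,0,0],[0,-35,-28,0,0],[0,-35,-28,0,0]]]' 20
cat >> h.py <<'E'
def status(target=None, yaw=None):
    st=arm.observe(); M=R.from_rotvec(st["ee_rot"]).as_matrix()
    print("t %.2f"%st["clock"],"pos",np.round(st["position"],4),"jawdir deg %.1f"%np.degrees(np.arctan2(M[1,1],M[0,1])),"tilt",np.round(M[:2,2],3),"w %.3f"%st["width"],"F",np.round(st["force"],1),"q",np.round(st["joints"],2))
    if target is not None:
        print(" need tool mm",np.round(M.T@(np.array(target)-st["position"])*1000,1))
    if yaw is not None:
        cur=np.degrees(np.arctan2(M[1,1],M[0,1])); d=cur-yaw  # + about tool z lowers world yaw
        d=(d+90)%180-90; print(" turn deg %.1f"%d)
        R2=M@R.from_euler("z",d,degrees=True).as_matrix()
        if target is not None: print(" after turn, tool mm",np.round(R2.T@(np.array(target)-st["position"])*1000,1))
E
python3 - <<'E'
from h import *
f,c,s=grab("wrist","pics/w1.png"); status()
E
```

```text
clock: 1.4
position: [0.4481, 0.2192, 0.3026]
ee_rot: [-0.332, -3.123, 0.001]
force: [0.2, -0.2, 0.0]
width: 1.002
t 1.45 pos [0.453  0.2115 0.3028] jawdir deg 77.4 tilt [ 0.001 -0.004] w 1.001 F [ 4.5 -6.5  1.1] q [-0.8   0.17  0.3   1.77 -0.05  1.21  0.86]
```

View pics/w1.png

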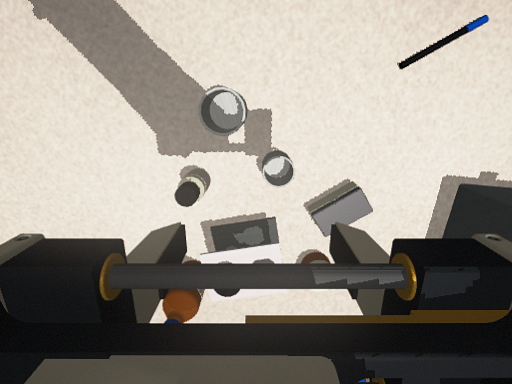

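Run:
```python
from h import *
f,c,s=grab("wrist","pics/w2.png"); status()
np.savez("w2.npz",K=c[0],k=c[1],R=c[2],t=c[3])
crop(f,160,80,380,245,3.6,"pics/w2c.png")
# overlay check: predicted circles
g=cv2.resize(f,None,fx=4,fy=4,interpolation=cv2.INTER_CUBIC)
a=np.linspace(0,2*np.pi,60)
def circ(x,y,z,r,col):
    p=proj(c,np.c_[x+r*np.cos(a),y+r*np.sin(a),0*a+z]); p=((p+.5)*4-.5).astype(int)
    cv2.polylines(g,[p.reshape(-1,1,2)],True,col,1)
circ(.4691,.2394,.055,.025,(0,0,255));circ(.4691,.2394,0,.025,(0,255,0))
circ(.4676,.1066,.092,.016,(0,0,255));circ(.4676,.1066,0,.021,(0,255,0))
b=np.array([[0.5674,0.383,.045],[0.5975,0.3008,.045],[0.557,0.2838,.045],[0.5259,0.3654,.045]])
cv2.polylines(g,[((proj(c,b)+.5)*4-.5).astype(int).reshape(-1,1,2)],True,(0,0,255),1)
cv2.imwrite("pics/w2o.png",g[480:960,640:1440])
```

```text
t 1.50 pos [0.451  0.2145 0.3027] jawdir deg 77.3 tilt [ 0.    -0.003] w 0.999 F [-1.   0.5  0. ] q [-0.81  0.17  0.3   1.77 -0.05  1.21  0.86]
```

View pics/w2o.png

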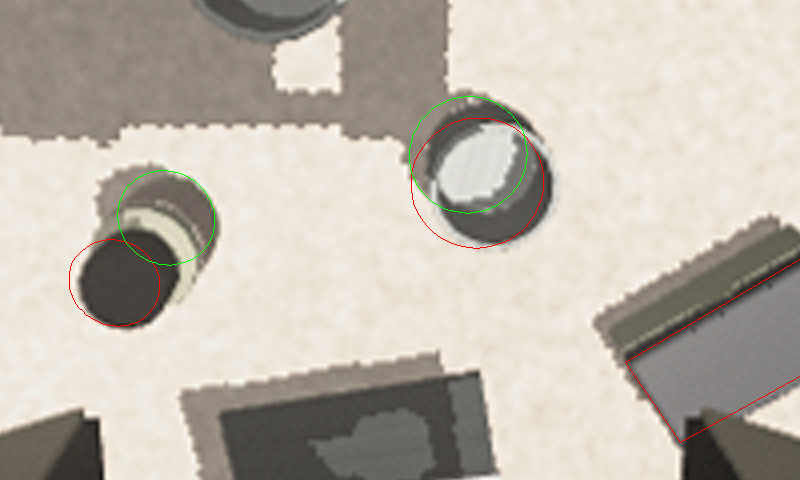

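```bash
cat >> h.py <<'E'
def overlay(f,c,shapes,box,k,fn):
    x0,y0,x1,y1=box
    g=cv2.resize(f[y0:y1,x0:x1],None,fx=k,fy=k,interpolation=cv2.INTER_CUBIC)
    cols=[(0,0,255),(0,255,0),(255,0,0),(0,200,255),(255,0,255)]
    for i,P in enumerate(shapes):
        p=((proj(c,P)-[x0,y0]+.5)*k-.5).round().astype(int)
        cv2.polylines(g,[p.reshape(-1,1,2)],True,cols[i%5],1)
    cv2.imwrite(fn,g)
A_=np.linspace(0,2*np.pi,72)
def circ(x,y,z,r): return np.c_[x+r*np.cos(A_),y+r*np.sin(A_),0*A_+z]
def rect(x,y,yaw,x0,x1,y0,y1,z):
    P=np.array([[x0,y0],[x1,y0],[x1,y1],[x0,y1]],float);c_,s_=np.cos(yaw),np.sin(yaw)
    return np.c_[x+P[:,0]*c_-P[:,1]*s_,y+P[:,0]*s_+P[:,1]*c_,np.full(4,z)]
E
python3 -m inch '[[[0,0,0,0,0],[0,0,0,0,0]]]'
python3 - <<'E'
from h import *
status();f,c,s=grab("wrist","pics/w3.png"); status()
overlay(f,c,[circ(.4691,.2394,.055,.025),circ(.4691,.2394,0,.025),circ(.4676,.1066,.092,.016),circ(.4676,.1066,0,.021),rect(.5619,.3332,0.4,-.024,.024,-.045,.045,.045)],(160,110,360,260),4,"pics/w3o.png")
E
```

```text
clock: 1.7
position: [0.4509, 0.2141, 0.3024]
ee_rot: [-0.351, -3.122, 0.005]
force: [-0.0, -0.2, -0.9]
width: 1.002
t 1.70 pos [0.4509 0.2141 0.3024] jawdir deg 77.2 tilt [-0.001 -0.003] w 1.002 F [-0.  -0.2 -0.9] q [-0.8   0.17  0.3   1.77 -0.05  1.21  0.85]
t 1.75 pos [0.4505 0.2148 0.3024] jawdir deg 77.3 tilt [-0.001 -0.003] w 1.001 F [-0.  -0.   0.3] q [-0.8   0.17  0.3   1.77 -0.05  1.21  0.85]
```

View pics/w3o.png

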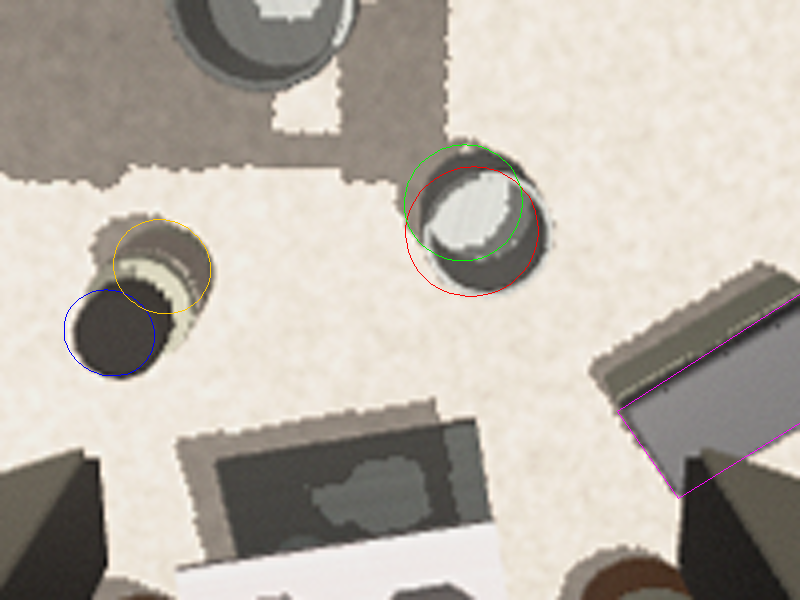

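Run:
```python
from h import *
S=[circ(.4691,.2394,.055,.025),circ(.4691,.2394,0,.025),circ(.4676,.1066,.092,.016),circ(.4676,.1066,0,.021),rect(.5619,.3332,0.37,-.024,.024,-.045,.045,.045),
 rect(.6007,.1627,-.048,-.040,.045,-.06,.06,.1),circ(.598,.1365,.126,.021)]
f,c,s=grab("scene","pics/s1.png")
overlay(f,c,S,(235,180,375,320),5,"pics/s1o.png")
f=cv2.imread("pics/top0.png"); c=cam(eyes.get_image("top"))
overlay(f,c,S,(110,150,250,270),5,"pics/t3o.png")
S=[rect(.6007,-.2563,-.106,-.07,.07,-.06,.06,.05),rect(.6007,-.2563,-.106,-.07,.07,-.06,.06,0.),circ(.6156,-.2579,.06,.048)]
overlay(f,c,S,(290,125,390,215),6,"pics/t4o.png")
f=cv2.imread("pics/scene0.png");c=cam(eyes.get_image("scene"))
overlay(f,c,S,(150,115,250,190),7,"pics/s2o.png")
```

```text
(no output)
```

View pics/s1o.png

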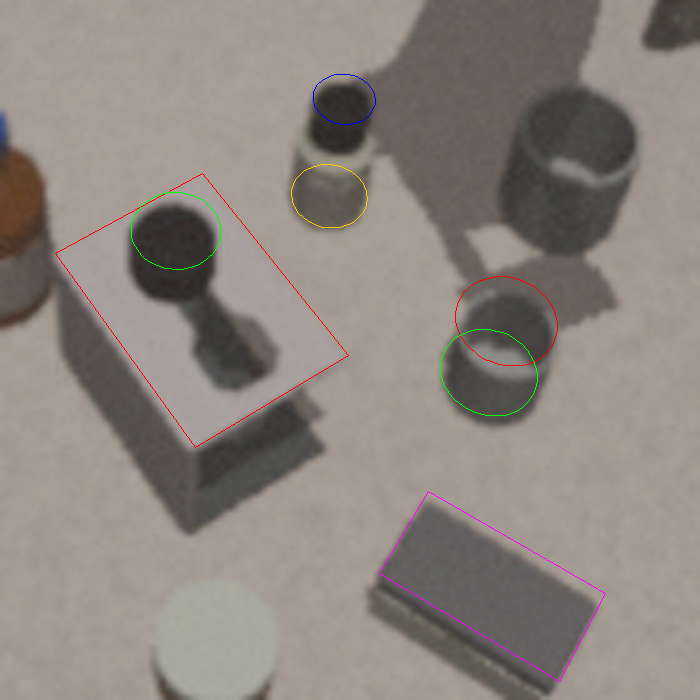

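View pics/t3o.png

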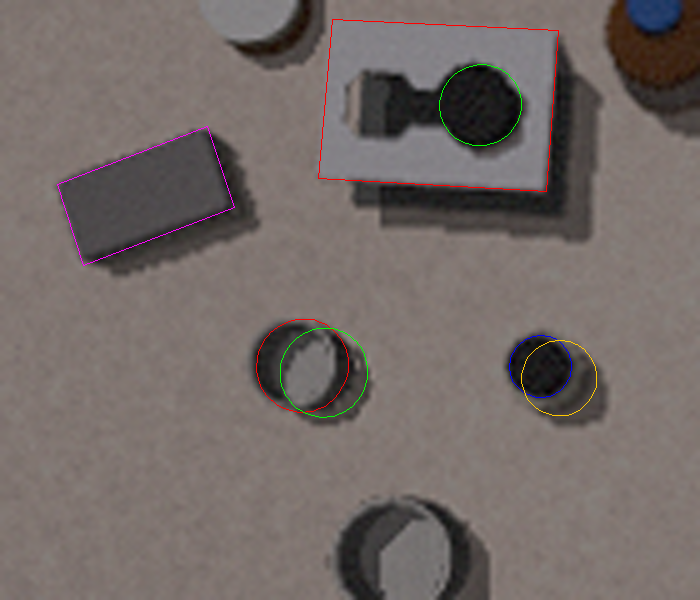

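View pics/t4o.png

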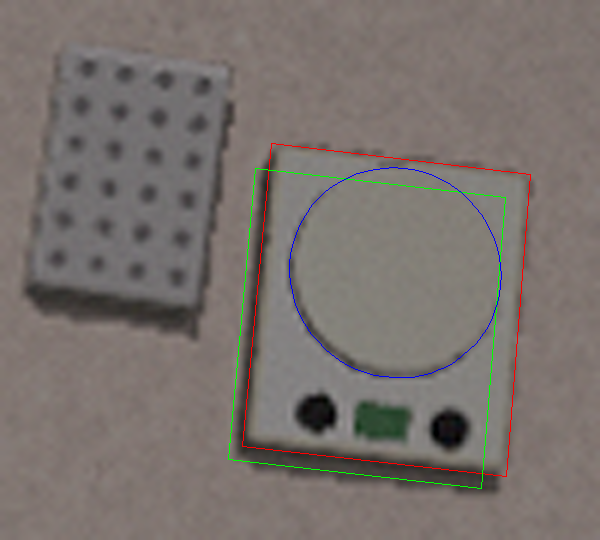

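View pics/s2o.png

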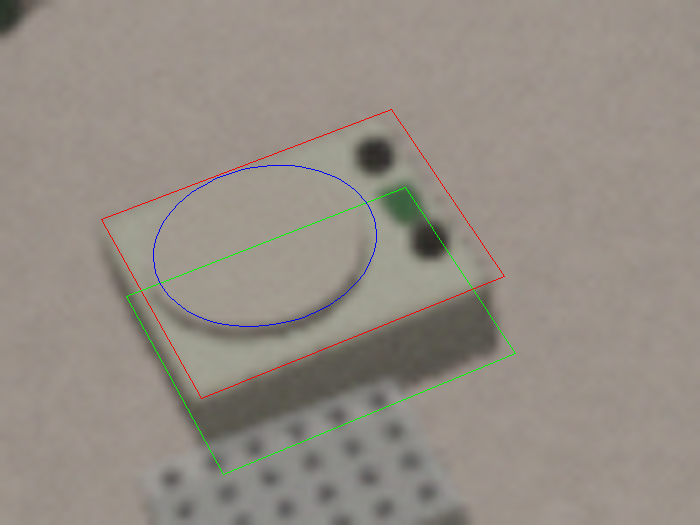

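Run:
```python
from h import *
status([.470,.2415,.015])
```

```text
t 1.90 pos [0.4504 0.2152 0.3025] jawdir deg 77.3 tilt [-0.001 -0.003] w 0.998 F [ 0.8 -0.4  0. ] q [-0.81  0.17  0.3   1.77 -0.05  1.21  0.85]
 need tool mm [-13.4  30.7 287.4]
```

```bash
python3 -m inch '[[[0,-7,15,20,0],[0,-7,15,40,0],[0,0,0,40,0],[0,0,0,40,0],[0,0,0,40,0],[0,0,0,30,0],[0,0,0,0,0]]]' 20
python3 - <<'E'
from h import *
status([.470,.2415,.015])
grab("wrist","pics/w4.png")
E
```

```text
clock: 2.6
position: [0.4703, 0.2504, 0.0876]
ee_rot: [0.327, 3.121, 0.006]
force: [0.3, -0.5, -0.6]
width: 1.001
t 2.60 pos [0.4703 0.2504 0.0876] jawdir deg 78.0 tilt [0.004 0.004] w 1.001 F [ 0.3 -0.5 -0.6] q [-0.77  0.45  0.24  1.97 -0.16  0.73  0.93]
 need tool mm [-1.3 -9.1 72.6]
```

View pics/w4.png

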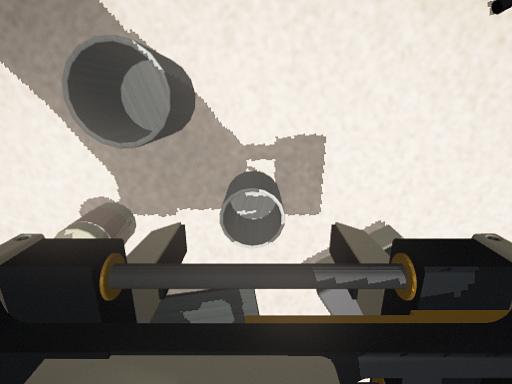

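```bash
python3 -m inch '[[[0,-1,-3,15,0],[0,0,0,0,0],[0,0,0,0,0]]]'
python3 - <<'E'
from h import *
f,c,s=grab("wrist","pics/w5.png");status()
crop(f,200,150,310,270,5,"pics/w5c.png")
E
```

```text
clock: 2.95
position: [0.4741, 0.2508, 0.0792]
ee_rot: [0.324, 3.115, 0.016]
force: [0.6, 0.4, 0.3]
width: 1.001
t 3.00 pos [0.4741 0.2508 0.0793] jawdir deg 78.1 tilt [0.011 0.009] w 1.000 F [ 0.3 -0.5 -0.2] q [-0.76  0.46  0.23  1.98 -0.16  0.7   0.94]
```

View pics/w5c.png

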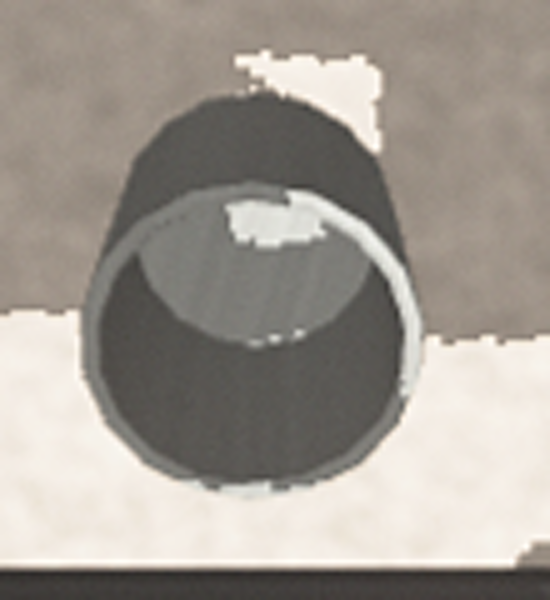

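Run:
```python
from h import *
f,c,s=grab("wrist");
p=unproj(c,[(250.2,217.6)],.055)[0]; print(p)
status([p[0],p[1],.015])
```

```text
[0.47086774 0.24570437 0.055     ]
t 3.05 pos [0.4739 0.2507 0.0791] jawdir deg 78.1 tilt [0.011 0.009] w 1.004 F [0.2 0.7 0.3] q [-0.76  0.46  0.23  1.98 -0.16  0.7   0.94]
 need tool mm [ 2.5 -6.2 64. ]
```

```bash
python3 -m inch '[[[0,2,-5,16,0],[0,0,0,16,0],[0,0,0,16,0],[0,0,0,8,0],[0,0,0,0,0]]]'
python3 - <<'E'
from h import *
status([.4709,.2455,.015])
E
```

```text
clock: 3.55
position: [0.4753, 0.2499, 0.0275]
ee_rot: [0.322, 3.107, 0.027]
force: [0.1, 0.2, 0.0]
width: 1.001
t 3.55 pos [0.4753 0.2499 0.0275] jawdir deg 78.2 tilt [0.02  0.016] w 1.001 F [0.1 0.2 0. ] q [-0.73  0.54  0.2   2.02 -0.2   0.57  0.97]
 need tool mm [ 3.6 -5.5 12.4]
```

```bash
python3 -m inch '[[[0,5,-7,13,0]]]'
python3 - <<'E'
from h import *
eyes.get_image("top");status([.4709,.2455,.015])
E
```

```text
clock: 3.65
position: [0.4714, 0.2459, 0.0162]
ee_rot: [0.321, 3.103, 0.032]
force: [0.4, -0.0, -0.4]
width: 0.995
t 3.70 pos [0.4684 0.2436 0.0137] jawdir deg 78.2 tilt [0.019 0.015] w 1.000 F [-1.8 -1.7 -1.9] q [-0.72  0.55  0.19  2.05 -0.2   0.53  0.98]
 need tool mm [-2.1  2.4 -1.2]
```

Good; close and lift slightly.

```bash
python3 -m inch '[[[1,0,0,0,0],[1,0,0,0,0],[1,0,0,0,0],[1,0,0,0,0],[1,0,0,0,0],[1,0,0,0,0]]]' 20
python3 - <<'E'
from h import *
status()
E
```

```text
clock: 4.3
position: [0.4704, 0.2452, 0.017]
ee_rot: [0.321, 3.105, 0.031]
force: [-1.3, -0.2, -0.3]
width: 0.547
t 4.30 pos [0.4704 0.2452 0.017 ] jawdir deg 78.2 tilt [0.022 0.018] w 0.547 F [-1.3 -0.2 -0.3] q [-0.72  0.55  0.19  2.05 -0.2   0.54  0.98]
```

```bash
python3 -m inch '[[[1,0,0,-30,0],[1,0,0,-40,0],[1,0,0,-40,0],[1,0,0,-40,0],[1,-10,-20,-30,0],[1,-20,-37,0,0],[1,-20,-37,0,0],[1,-20,-37,0,0],[1,-20,-37,0,0],[1,-20,-37,0,0],[1,-20,-37,0,0],[1,-20,-37,0,0]]]' 20
python3 - <<'E'
from h import *
status([.6165,-.2585,.16])
E
```

```text
clock: 5.5
position: [0.5583, -0.0644, 0.2017]
ee_rot: [0.298, 3.107, 0.034]
force: [0.3, 0.5, -1.1]
width: 0.548
t 5.50 pos [ 0.5583 -0.0644  0.2017] jawdir deg 79.1 tilt [0.022 0.02 ] w 0.548 F [ 0.3  0.5 -1.1] q [-0.26  0.35  0.4   1.8  -0.19  1.    1.59]
 need tool mm [ -93.3 -180.5   39.1]
```

```bash
python3 -m inch '[[[1,-18,-36,5,0],[1,-18,-36,10,0],[1,-18,-36,10,0],[1,-18,-30,0,0],[1,-10,-15,0,0],[1,0,0,0,0]]]' 20
python3 - <<'E'
from h import *
status([.6165,-.2585,.09])
f,c,s=grab("top","pics/t5.png")
crop(f,290,125,390,215,6,"pics/t5c.png")
f,c,s=grab("wrist","pics/w6.png")
status()
E
```

```text
clock: 6.1
position: [0.6099, -0.2446, 0.1722]
ee_rot: [0.31, 3.108, 0.03]
force: [-0.1, 0.2, -0.5]
width: 0.547
t 6.10 pos [ 0.6099 -0.2446  0.1722] jawdir deg 78.6 tilt [0.02  0.017] w 0.547 F [-0.1  0.2 -0.5] q [ 0.05  0.54  0.41  1.59 -0.27  1.05  1.91]
 need tool mm [ -7.8 -14.1  82.1]
t 6.20 pos [ 0.6098 -0.2413  0.1723] jawdir deg 78.8 tilt [0.02  0.019] w 0.549 F [-0.5  0.1 -1.2] q [ 0.04  0.54  0.41  1.59 -0.27  1.05  1.91]
```

View pics/w6.png

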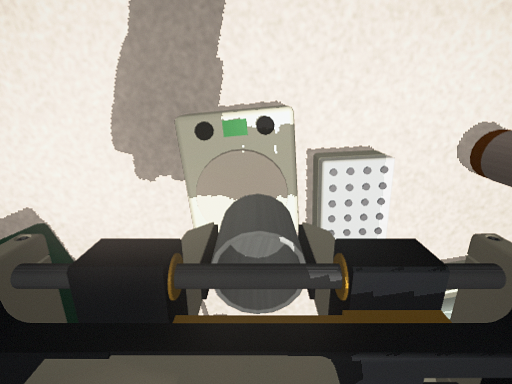

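View pics/t5c.png

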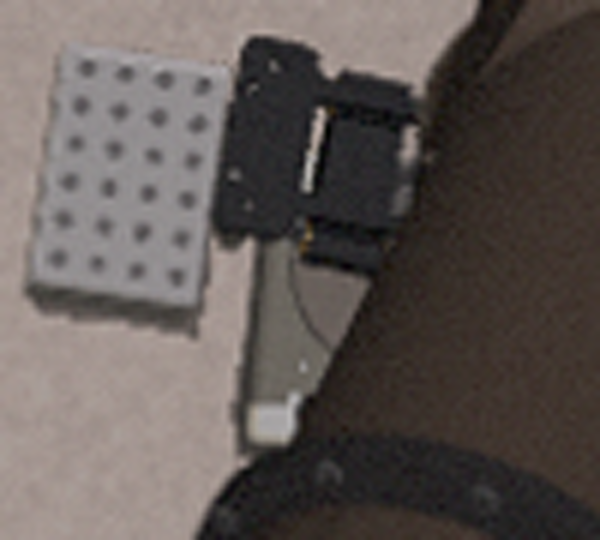

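Run:
```python
from h import *
f,c,s=grab("wrist","pics/w7.png");status()
import pickle; pickle.dump(c,open("w7.pkl","wb"))
x,y,w=.6007,-.2563,-.106
S=[rect(x,y,w,-.07,.07,-.06,.06,.05),circ(x+.015*np.cos(w),y+.015*np.sin(w),.06,.048),rect(x,y,w,-.07,.07,-.06,.06,0)]
overlay(f,c,S,(160,90,320,210),5,"pics/w7o.png")
```

```text
t 6.25 pos [ 0.6101 -0.24    0.1725] jawdir deg 78.9 tilt [0.02 0.02] w 0.545 F [ 0.4  0.1 -0.9] q [ 0.04  0.54  0.41  1.59 -0.27  1.05  1.91]
```

View pics/w7o.png

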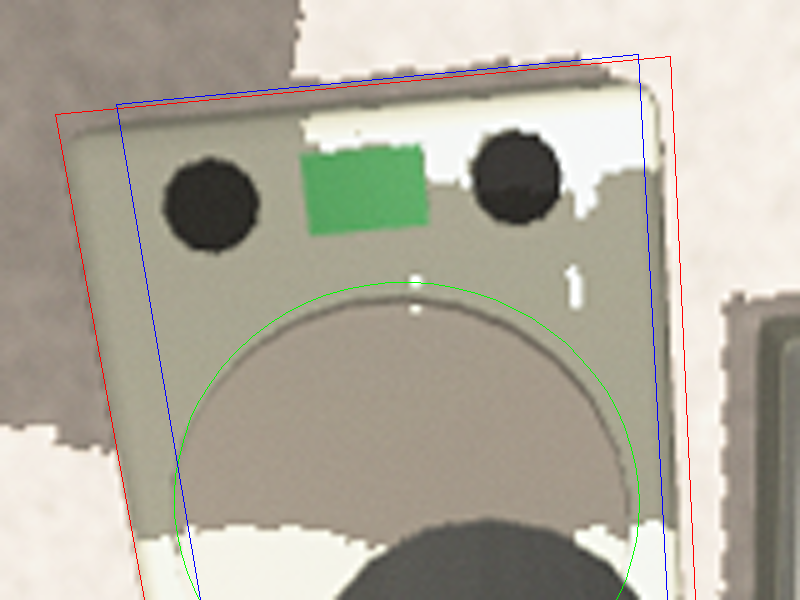

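```bash
python3 -m inch '[[[1,-5,-10,20,0],[1,-2,-6,30,0],[1,0,0,10,0],[1,0,0,0,0]]]' 20
python3 - <<'E'
from h import *
eyes.get_image("top")
status([.6172,-.2585,.078])
E
```

```text
clock: 6.65
position: [0.6169, -0.2478, 0.1129]
ee_rot: [0.289, 3.107, 0.04]
force: [0.5, 0.0, -1.2]
width: 0.549
t 6.70 pos [ 0.6171 -0.2477  0.1135] jawdir deg 79.4 tilt [0.024 0.024] w 0.546 F [-0.2  0.9 -1.1] q [ 0.07  0.61  0.38  1.63 -0.31  0.94  1.96]
 need tool mm [ -1.4 -11.6  35.2]
```

```bash
python3 -m inch '[[[1,-1,-12,15,0],[1,0,0,9,0],[1,0,0,0,0]]]' 20
python3 - <<'E'
from h import *
eyes.get_image("top")
status([.6172,-.2585,.078])
E
```

```text
clock: 7.0
position: [0.618, -0.2589, 0.0903]
ee_rot: [0.285, 3.103, 0.04]
force: [-0.9, -0.2, -0.5]
width: 0.549
t 7.05 pos [ 0.618  -0.2596  0.0908] jawdir deg 79.5 tilt [0.028 0.023] w 0.554 F [-0.3 -0.8 -0.5] q [ 0.1   0.64  0.37  1.64 -0.32  0.9   1.98]
 need tool mm [ 1.3  0.5 12.8]
```

```bash
python3 -m inch '[[[1,0,0,11,0],[1,0,0,0,0]]]' 20
python3 - <<'E'
from h import *
f,c,_=grab("scene")
crop(f,140,90,260,190,6,"pics/s3.png")
status([.6172,-.2585,.078])
E
```

```text
clock: 7.25
position: [0.6186, -0.2595, 0.0796]
ee_rot: [0.286, 3.102, 0.039]
force: [-0.3, -0.4, -1.5]
width: 0.545
t 7.30 pos [ 0.6192 -0.2599  0.0806] jawdir deg 79.5 tilt [0.03  0.022] w 0.549 F [-0.7 -1.  -1. ] q [ 0.1   0.65  0.36  1.64 -0.33  0.88  1.99]
 need tool mm [2.2 0.9 2.5]
```

View pics/s3.png

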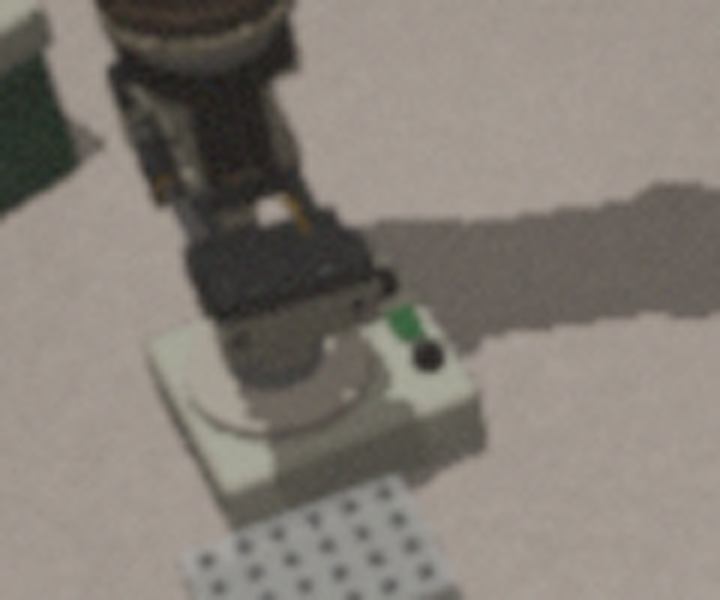

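```bash
python3 -m inch '[[[1,2,1,3,0],[1,0,0,0,0]]]' 20
python3 - <<'E'
from h import *
status([.6172,-.2585,.078])
E
```

```text
clock: 7.5
position: [0.6177, -0.2584, 0.0777]
ee_rot: [0.286, 3.1, 0.038]
force: [-0.1, 1.5, -0.8]
width: 0.549
t 7.50 pos [ 0.6177 -0.2584  0.0777] jawdir deg 79.5 tilt [0.031 0.022] w 0.549 F [-0.1  1.5 -0.8] q [ 0.1   0.66  0.36  1.65 -0.33  0.87  1.99]
 need tool mm [ 0.5 -0.1 -0.3]
```

```bash
python3 -m inch '[[[1,0,0,2,0],[1,0,0,0,0]]]' 20; python3 -m inch '[[[0.3,0,0,0,0],[0.2,0,0,0,0],[0,0,0,0,0],[0,0,0,0,0],[0,0,0,-10,0],[0,0,0,-40,0],[0,0,0,-45,0],[0,0,0,-45,0],[0,0,0,-30,0],[0,0,0,0,0]]]' 20
python3 - <<'E'
from h import *
f,c,_=grab("scene")
crop(f,140,90,260,190,6,"pics/s4.png")
f,c,s=grab("wrist","pics/w8.png");status()
import pickle; pickle.dump(c,open("w8.pkl","wb"))
E
```

```text
clock: 7.7
position: [0.6187, -0.2588, 0.0775]
ee_rot: [0.286, 3.097, 0.037]
force: [0.3, 0.3, -0.9]
width: 0.549
clock: 8.7
position: [0.612, -0.2626, 0.2562]
ee_rot: [0.287, 3.098, 0.036]
force: [0.0, -1.5, -0.0]
width: 1.003
t 8.80 pos [ 0.6108 -0.2615  0.2521] jawdir deg 79.4 tilt [0.027 0.022] w 0.999 F [-0.6  0.3 -0.3] q [ 0.07  0.49  0.43  1.47 -0.25  1.21  1.92]
```

View pics/w8.png

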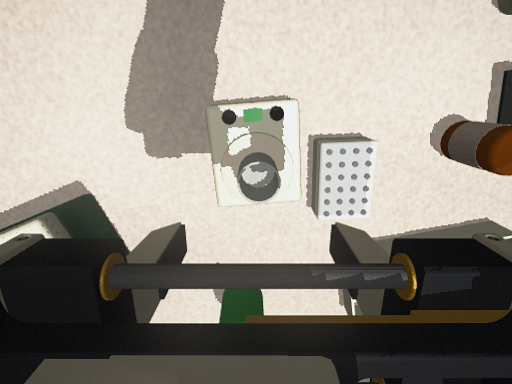

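View pics/s4.png

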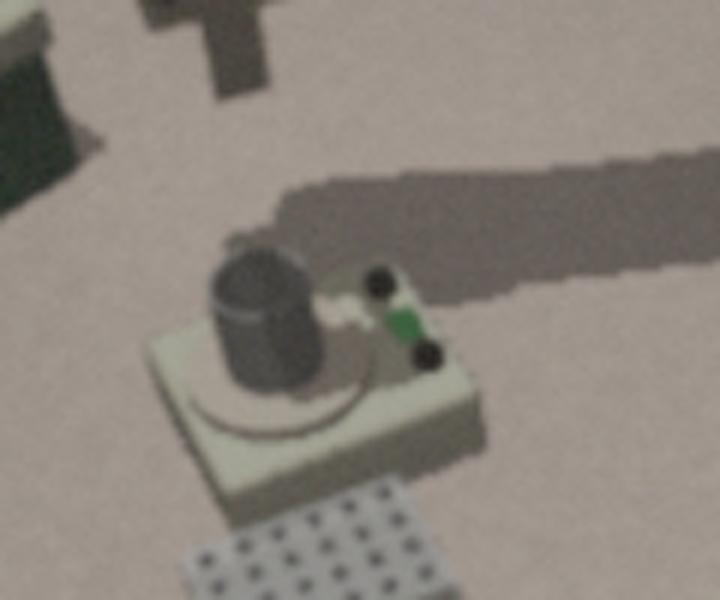

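Run:
```python
from h import *
f,c,s=grab("wrist","pics/w9.png");status()
import pickle; pickle.dump(c,open("w9.pkl","wb"))
x,y,w=.6023,-.2567,-.106; px,py=x+.015*np.cos(w),y+.015*np.sin(w)
S=[rect(x,y,w,-.07,.07,-.06,.06,.05),circ(px,py,.06,.048),rect(x,y,w,-.07,.07,-.06,.06,0),circ(px,py,.115,.025),circ(px,py,.06,.025)]
overlay(f,c,S,(195,85,315,215),6,"pics/w9o.png")
crop(f,195,85,315,215,6,"pics/w9c.png")
```

```text
t 8.85 pos [ 0.6102 -0.261   0.2504] jawdir deg 79.5 tilt [0.025 0.023] w 1.004 F [-0.7 -0.  -1. ] q [ 0.07  0.49  0.43  1.47 -0.25  1.21  1.92]
```

View pics/w9o.png

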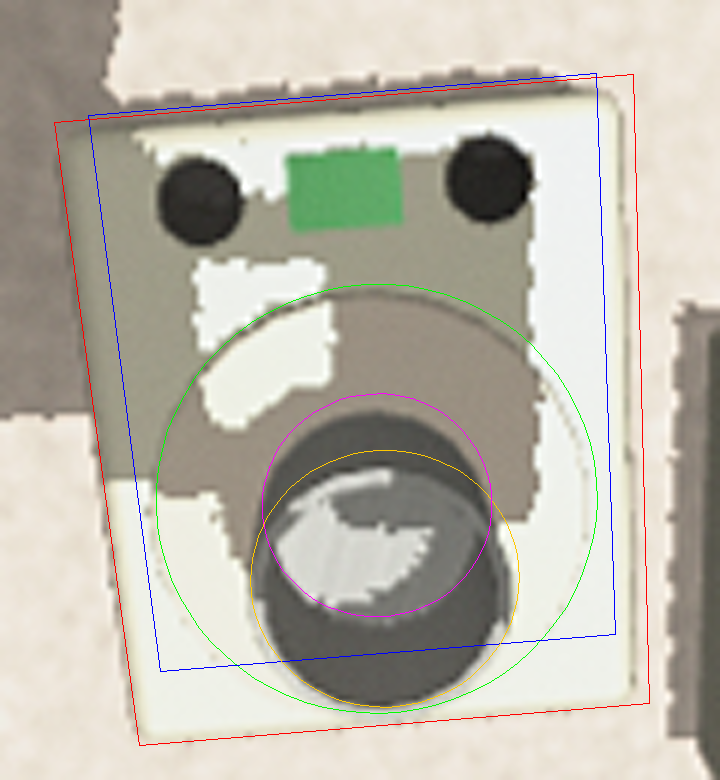

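View pics/w9c.png

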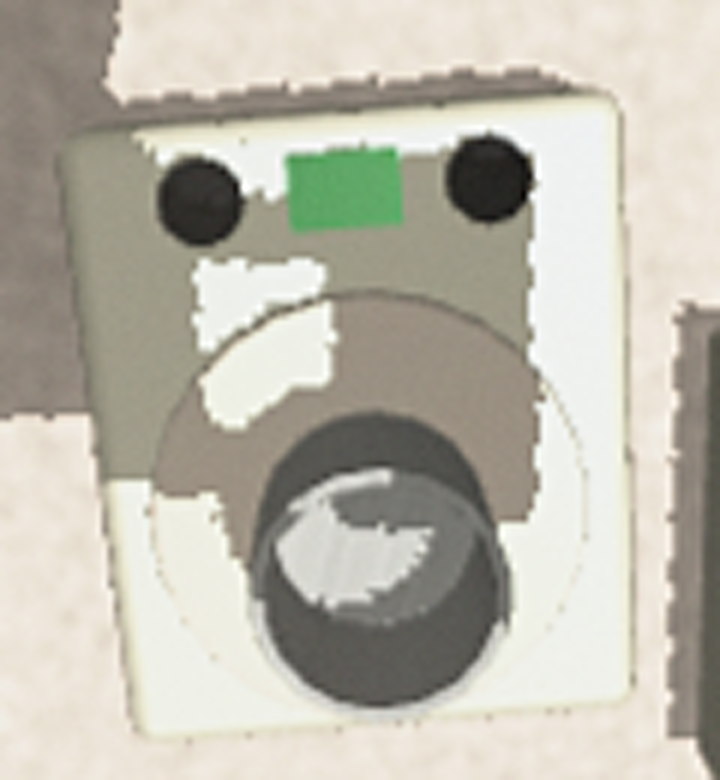

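Run:
```python
from h import *
status([.57,.31,.2],20.5)
```

```text
t 8.85 pos [ 0.6102 -0.261   0.2504] jawdir deg 79.5 tilt [0.025 0.023] w 1.004 F [-0.7 -0.  -1. ] q [ 0.07  0.49  0.43  1.47 -0.25  1.21  1.92]
 need tool mm [145.3 552.4  62.8]
 turn deg 59.0
 after turn, tool mm [548.2 160.4  62.8]
```

```bash
python3 -m inch '[[[0,12,46,2,0],[0,12,46,2,0],[0,12,46,2,0],[0,12,46,2,0],[0,12,46,2,0],[0,12,46,2,0],[0,12,46,2,0],[0,12,46,2,0],[0,12,46,2,0],[0,12,46,2,0],[0,12,46,2,0],[0,6,20,2,0]]]'; python3 -m inch '[[[0,0,0,0,8.5],[0,0,0,0,8.5],[0,0,0,0,8.5],[0,0,0,0,8.5],[0,0,0,0,8.5],[0,0,0,0,8.5],[0,0,0,0,8],[0,0,0,0,0],[0,0,0,0,0]]]'
python3 - <<'E'
from h import *
f,c,s=grab("wrist","pics/w10.png")
status([.562,.335,.012],20.5)
E
```

```text
clock: 10.05
position: [0.5589, 0.2976, 0.2149]
ee_rot: [-0.301, -3.117, -0.02]
force: [-0.5, 0.5, 0.3]
width: 1.0
clock: 10.95
position: [0.5466, 0.3021, 0.1969]
ee_rot: [-1.802, -2.54, 0.034]
force: [0.4, 0.0, -0.2]
width: 0.998
t 11.00 pos [0.5465 0.3022 0.1969] jawdir deg 19.3 tilt [-0.035 -0.002] w 1.004 F [ 0.5  0.1 -0.8] q [-0.95  0.51  0.56  1.61 -0.31  1.13  0.03]
 need tool mm [ 24.   31.7 184.2]
 turn deg -1.2
 after turn, tool mm [ 23.4  32.2 184.2]
```

View pics/w10.png

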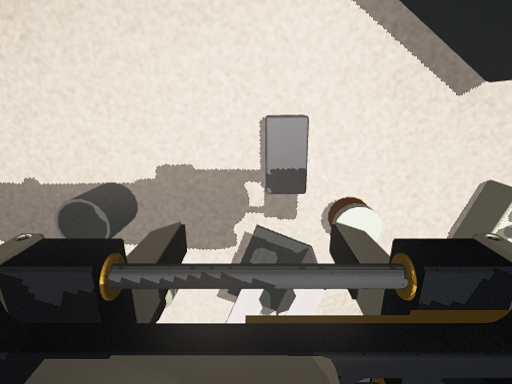

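Run:
```python
from h import *
f,c,s=grab("wrist","pics/w11.png");status()
crop(f,240,95,330,210,5,"pics/w11c.png")
x,y,w=.5619,.3345,.357
overlay(f,c,[rect(x,y,w,-.024,.024,-.045,.045,.045),rect(x,y,w,-.024,.024,-.045,.045,.0)],(240,95,330,210),5,"pics/w11o.png")
```

```text
t 11.05 pos [0.5468 0.3022 0.1973] jawdir deg 19.3 tilt [-0.035 -0.001] w 1.001 F [ 0.4  0.1 -0.3] q [-0.95  0.51  0.56  1.61 -0.31  1.13  0.03]
```

View pics/w11o.png

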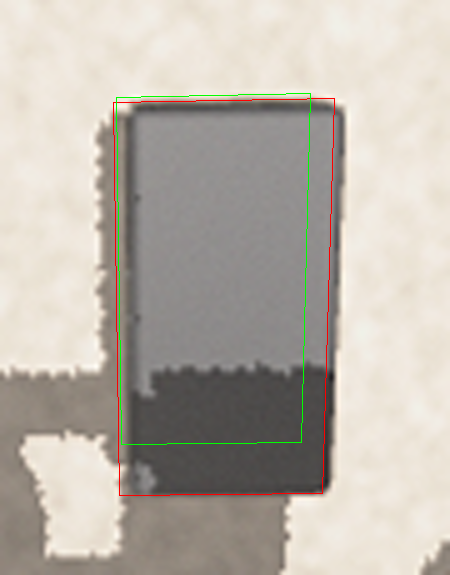

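```bash
python3 -m inch '[[[0,12,16,30,-1.2],[0,12,16,30,0],[0,0,0,30,0],[0,0,0,20,0],[0,0,0,0,0]]]'
python3 - <<'E'
from h import *
eyes.get_image("top")
status([.5636,.3351,.012],20.5)
E
```

```text
clock: 11.55
position: [0.5669, 0.3371, 0.0838]
ee_rot: [-1.759, -2.569, 0.026]
force: [-0.8, -0.5, 0.6]
width: 1.002
t 11.60 pos [0.5677 0.3371 0.0853] jawdir deg 21.2 tilt [-0.031  0.003] w 0.997 F [-0.7 -0.2  0.7] q [-0.91  0.68  0.49  1.63 -0.39  0.96  0.09]
 need tool mm [-1.4 -2.4 73.4]
 turn deg 0.7
 after turn, tool mm [-1.4 -2.4 73.4]
```

```bash
python3 -m inch '[[[0,-1,-2,25,0.7],[0,0,0,25,0],[0,0,0,12,0],[0,0,0,0,0]]]'
python3 - <<'E'
from h import *
eyes.get_image("top")
status([.5636,.3351,.012],20.5)
E
```

```text
clock: 12.0
position: [0.5684, 0.3368, 0.0282]
ee_rot: [-1.774, -2.563, 0.011]
force: [-0.5, -0.2, 0.3]
width: 1.003
t 12.05 pos [0.569  0.337  0.0292] jawdir deg 20.6 tilt [-0.023  0.009] w 1.002 F [1.7 0.6 0.3] q [-0.89  0.74  0.45  1.67 -0.43  0.85  0.12]
 need tool mm [-0.2 -5.4 17.3]
 turn deg 0.1
 after turn, tool mm [-0.2 -5.4 17.3]
```

```bash
python3 -m inch '[[[0,0,-6,15,0],[0,0,0,0,0]]]'
python3 - <<'E'
from h import *
status([.5636,.3351,.012],20.5)
E
python3 -m inch '[[[1,0,0,0,0],[1,0,0,0,0],[1,0,0,0,0],[1,0,0,0,0],[1,0,0,0,0],[1,0,0,0,0]]]' 15
python3 - <<'E'
from h import *
status([.467,-.242,.2],-6.1)
E
```

```text
clock: 12.25
position: [0.565, 0.3358, 0.0174]
ee_rot: [-1.775, -2.565, 0.003]
force: [0.9, -0.4, 0.2]
width: 1.005
t 12.25 pos [0.565  0.3358 0.0174] jawdir deg 20.7 tilt [-0.019  0.011] w 1.005 F [ 0.9 -0.4  0.2] q [-0.89  0.75  0.44  1.69 -0.44  0.81  0.13]
 need tool mm [-0.3 -1.5  5.4]
 turn deg 0.2
 after turn, tool mm [-0.3 -1.5  5.4]
clock: 12.85
position: [0.5684, 0.3373, 0.0229]
ee_rot: [-1.776, -2.568, -0.007]
force: [-0.7, -0.4, -0.2]
width: 0.53
t 12.85 pos [0.5684 0.3373 0.0229] jawdir deg 20.7 tilt [-0.014  0.015] w 0.530 F [-0.7 -0.4 -0.2] q [-0.89  0.74  0.45  1.69 -0.44  0.82  0.13]
 need tool mm [-502.8 -300.6 -184.4]
 turn deg 26.8
 after turn, tool mm [-584.3  -41.9 -184.4]
```

```bash
python3 -m inch '[[[1,0,0,-10,0],[1,0,0,-30,0],[1,0,0,-45,0],[1,0,0,-45,0],[1,0,0,-45,0],[1,-20,-12,-10,0],[1,-39,-23,0,0],[1,-39,-23,0,0],[1,-39,-23,0,0],[1,-39,-23,0,0],[1,-39,-23,0,0],[1,-39,-23,0,0]]]' 25
python3 - <<'E'
from h import *
status([.467,-.242,.2],-6.1)
E
```

```text
clock: 14.05
position: [0.5195, 0.0411, 0.2171]
ee_rot: [-1.762, -2.579, -0.015]
force: [1.4, -0.9, -0.5]
width: 0.516
t 14.05 pos [0.5195 0.0411 0.2171] jawdir deg 21.3 tilt [-0.009  0.018] w 0.516 F [ 1.4 -0.9 -0.5] q [-0.65  0.31  0.63  1.87 -0.23  1.04  0.44]
 need tool mm [-244.9 -151.8   12.5]
 turn deg 27.4
 after turn, tool mm [-287.3  -22.    12.5]
```

```bash
python3 -m inch '[[[1,-40,-25,1,0],[1,-40,-25,1,0],[1,-40,-25,1,0],[1,-40,-25,1,0],[1,-40,-25,1,0],[1,-20,-12,1,0],[1,0,0,1,0],[1,0,0,1,8.5],[1,0,0,1,8.5],[1,0,0,1,8.5],[1,0,0,1,2],[1,0,0,1,0]]]'
python3 - <<'E'
from h import *
f,c,s=grab("wrist","pics/w12.png")
status([.469,-.243,.2],-6.1)
E
```

```text
clock: 15.25
position: [0.4652, -0.2298, 0.2077]
ee_rot: [-2.349, -2.065, -0.021]
force: [0.3, 0.5, -1.3]
width: 0.519
t 15.30 pos [ 0.4652 -0.2297  0.2076] jawdir deg -7.3 tilt [0.   0.02] w 0.522 F [-0.7 -0.3 -1.4] q [-0.26  0.35  0.84  1.9  -0.32  1.04  0.59]
 need tool mm [-12.9   5.5   7.3]
 turn deg -1.2
 after turn, tool mm [-13.    5.2   7.3]
```

View pics/w12.png

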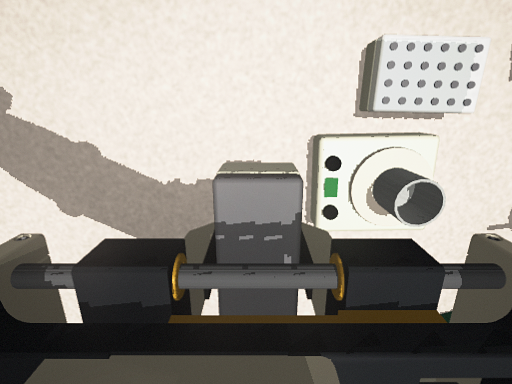

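```bash
cat >> h.py <<'E'
def unproj_tool(d,uv,z):
    p=cv2.undistortPoints(np.array(uv,float).reshape(-1,1,2),d["intrinsics"],np.array([d["k1"],0,0,0,0.]))[:,0]
    T=d["T_tool_cam"]; r=np.c_[p,np.ones(len(p))]@T[:3,:3].T; o=T[:3,3]
    return o+r*((z-o[2])/r[:,2])[:,None]
E
python3 - <<'E'
from h import *
f,c,s=grab("wrist","pics/w13.png");status()
crop(f,200,150,320,240,6,"pics/w13b.png")
x,y,w=.6023,-.2567,-.106; px,py=x+.015*np.cos(w),y+.015*np.sin(w)
S=[rect(x,y,w,-.07,.07,-.06,.06,.05),circ(px,py,.06,.048),rect(x,y,w,-.07,.07,-.06,.06,0),circ(px,py,.115,.025),circ(px,py,.06,.025)]
overlay(f,c,S,(300,120,450,240),5,"pics/w13o.png")
E
```

```text
t 15.35 pos [ 0.4651 -0.2299  0.2076] jawdir deg -7.2 tilt [0.   0.02] w 0.516 F [-0.3  0.5 -1.2] q [-0.26  0.35  0.84  1.9  -0.32  1.04  0.59]
```

View pics/w13b.png

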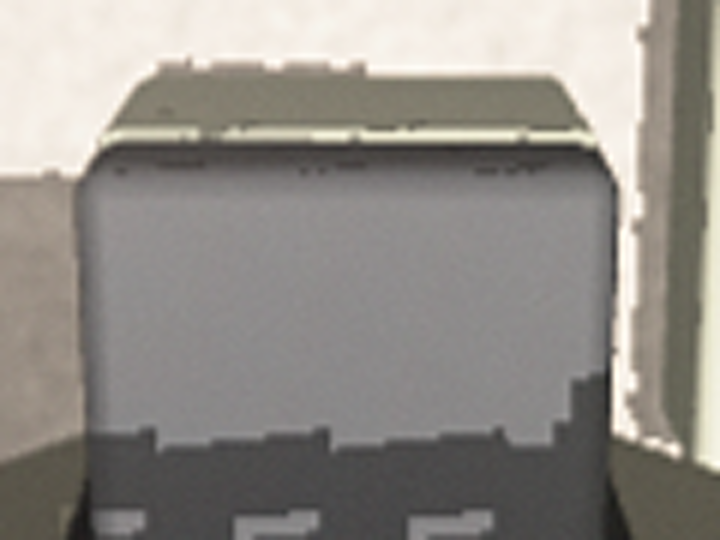

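View pics/w13o.png

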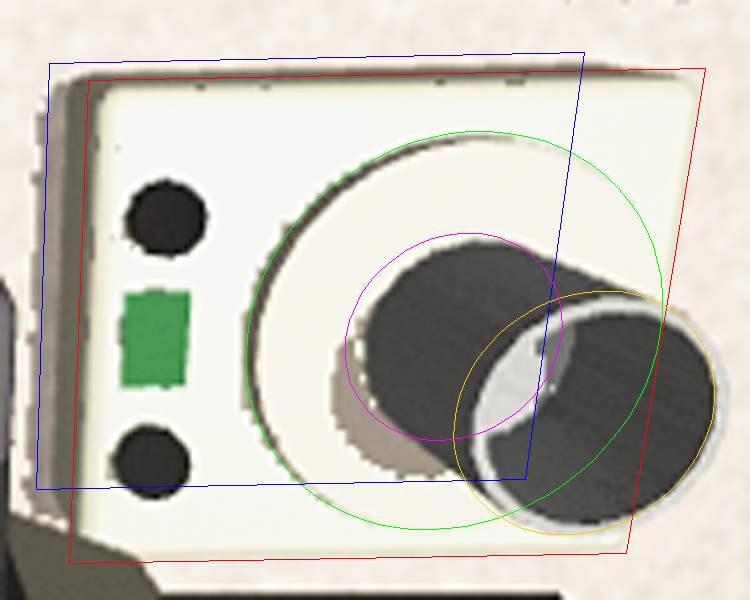

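Run:
```python
from h import *
d=eyes.get_image("wrist")
for z in (-.018,-.022,-.026):
    print(z,unproj_tool(d,[(213,190),(302.3,190),(258,173.5),(258,165),(225,162.5),(295,162.5)],z)[:,:2]*1000)
print(unproj_tool(d,[(225,162.5),(295,162.5)],.023)*1000)
```

```text
-0.018 [[ 36.60879628 -23.21776123]
 [ 36.61982615  24.61589365]
 [ 45.70807496   0.87715675]
 [ 50.26285094   0.87384303]
 [ 51.58158622 -16.26384663]
 [ 51.59276913  20.09039335]]
-0.022 [[ 37.86787871 -22.53892722]
 [ 37.87859461  23.93308549]
 [ 46.70813554   0.87010012]
 [ 51.13325438   0.86688073]
 [ 52.41445028 -15.78296411]
 [ 52.42531486  19.53640897]]
-0.026 [[ 39.12696114 -21.8600932 ]
 [ 39.13736306  23.25027734]
 [ 47.70819613   0.86304349]
 [ 52.00365782   0.85991842]
 [ 53.24731435 -15.30208159]
 [ 53.25786059  18.98242459]]
[[ 43.04472955 -21.19289248  23.        ]
 [ 43.05917539  25.76873324  23.        ]]
```

```bash
python3 -m inch '[[[1,-8,3,25,-1.2],[1,-7,3,35,0],[1,0,0,35,0],[1,0,0,20,0],[1,0,0,0,0]]]'
python3 - <<'E'
from h import *
f,c,s=grab("wrist","pics/w14.png")
status([.4708,-.2443,.025],-6.1)
E
```

```text
clock: 15.9
position: [0.4724, -0.2432, 0.0905]
ee_rot: [-2.317, -2.105, -0.027]
force: [-0.2, 1.2, -0.6]
width: 0.522
t 15.95 pos [ 0.4729 -0.2436  0.0917] jawdir deg -5.5 tilt [0.007 0.019] w 0.517 F [-0.3 -0.1 -1.1] q [-0.11  0.52  0.71  1.99 -0.49  0.81  0.78]
 need tool mm [-2.2 -2.3 66.7]
 turn deg 0.6
 after turn, tool mm [-2.2 -2.3 66.7]
```

View pics/w14.png

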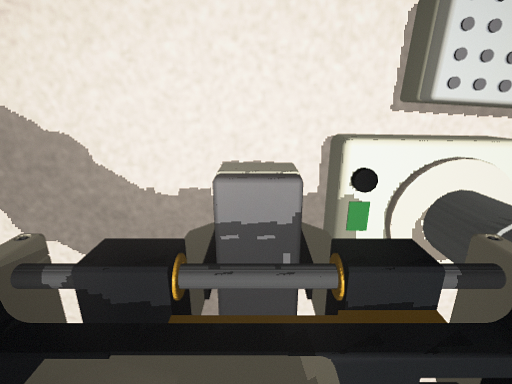

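```bash
python3 -m inch '[[[1,-2,-3,28,0.6],[1,0,0,14,0],[1,0,0,0,0]]]'
python3 - <<'E'
from h import *
f,c,s=grab("wrist","pics/w15.png")
status([.4708,-.2443,.025],-6.1)
crop(f,195,110,355,240,5,"pics/w15c.png")
E
```

```text
clock: 16.25
position: [0.4732, -0.2455, 0.0525]
ee_rot: [-2.331, -2.099, -0.034]
force: [-0.1, -0.2, -1.4]
width: 0.519
t 16.30 pos [ 0.4734 -0.2458  0.0532] jawdir deg -6.0 tilt [0.013 0.017] w 0.522 F [ 0.4  0.6 -1.3] q [-0.07  0.57  0.65  2.02 -0.56  0.72  0.84]
 need tool mm [ 0.7 -3.  28.1]
 turn deg 0.1
 after turn, tool mm [ 0.7 -3.  28.1]
```

View pics/w15c.png

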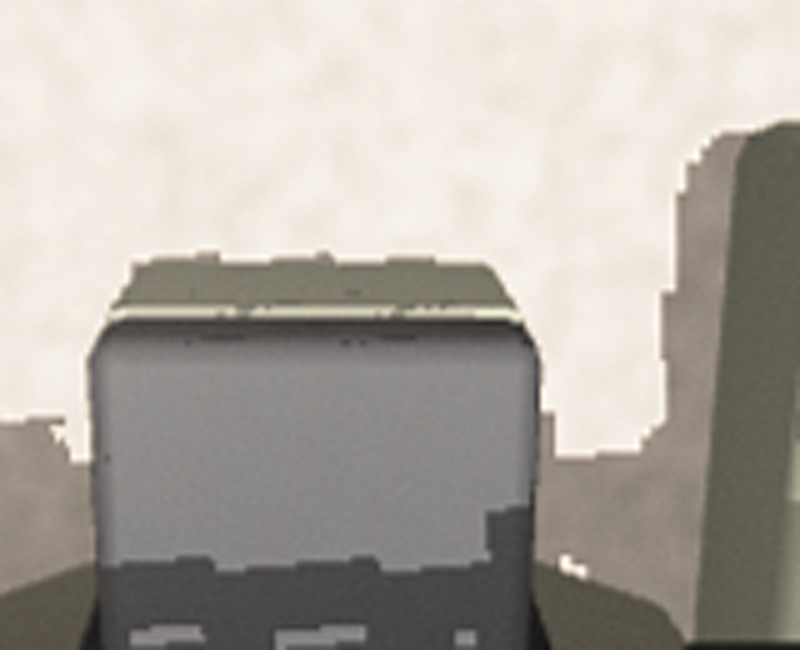

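Run:
```python
from h import *
f,c,s=grab("wrist")
q=lambda p:(np.array(p,float)+.5)/5-.5+[195,110]
P=unproj(c,q([(742,140),(735,220),(711,480),(697,640)]),0.); print(P)
d=P[0]-P[-1]; print("front dir yaw",np.arctan2(-d[0],d[1]))
n=np.array([np.cos(.106),-np.sin(.106)]); print("front x from P:", [(p[:2]-[.604,-.2585])@n for p in P])
status()
```

```text
[[ 0.54582791 -0.19622634  0.        ]
 [ 0.54452451 -0.20849265  0.        ]
 [ 0.53977951 -0.2512704   0.        ]
 [ 0.53672166 -0.28009812  0.        ]]
front dir yaw -0.1081498831881619
front x from P: [np.float64(-0.06443423413959704), np.float64(-0.06443253196418061), np.float64(-0.06462494035820476), np.float64(-0.06461560822020063)]
t 16.35 pos [ 0.4736 -0.246   0.0536] jawdir deg -6.0 tilt [0.014 0.017] w 0.523 F [ 0.1 -0.2 -1.2] q [-0.07  0.57  0.65  2.02 -0.56  0.72  0.83]
```

```bash
python3 -m inch '[[[1,0,-3,20,0],[1,0,0,7,0],[1,0,0,0,0]]]'
python3 - <<'E'
from h import *
status([.4713,-.2443,.025],-6.1)
E
```

```text
clock: 16.65
position: [0.4741, -0.2462, 0.0298]
ee_rot: [2.331, 2.102, 0.04]
force: [0.1, -0.1, -0.2]
width: 0.519
t 16.65 pos [ 0.4741 -0.2462  0.0298] jawdir deg -5.9 tilt [0.02  0.015] w 0.519 F [ 0.1 -0.1 -0.2] q [-0.04  0.61  0.61  2.04 -0.6   0.67  0.87]
 need tool mm [ 1.6 -3.1  4.7]
 turn deg 0.2
 after turn, tool mm [ 1.5 -3.1  4.7]
```

```bash
python3 -m inch '[[[1,2,-4,4,0]]]'
python3 - <<'E'
from h import *
eyes.get_image("top");status([.4713,-.2443,.025],-6.1)
E
```

```text
clock: 16.75
position: [0.4716, -0.2444, 0.0268]
ee_rot: [2.33, 2.101, 0.041]
force: [0.5, 0.4, -1.2]
width: 0.524
t 16.80 pos [ 0.4702 -0.2435  0.026 ] jawdir deg -5.9 tilt [0.021 0.016] w 0.523 F [-1.3 -0.1 -1.9] q [-0.04  0.61  0.61  2.05 -0.61  0.65  0.88]
 need tool mm [-0.7  1.2  1. ]
 turn deg 0.2
 after turn, tool mm [-0.7  1.2  1. ]
```

```bash
python3 -m inch '[[[1,0,1,3,0],[1,0,0,1,0]]]'; python3 -m inch '[[[0.4,0,0,0,0],[0.2,0,0,0,0],[0.2,0,0,0,0],[0.2,0,0,0,0],[0.2,0,0,-15,0],[0,0,0,-45,0],[0,0,0,-45,0],[0,0,0,-45,0],[0,0,0,-20,0],[0,0,0,0,0]]]'
python3 - <<'E'
from h import *
f,c,s=grab("wrist","pics/w16.png");status()
f,c,s=grab("top","pics/t6.png");
f,c,s=grab("scene","pics/s6.png");
E
```

```text
clock: 17.0
position: [0.4714, -0.2435, 0.0231]
ee_rot: [2.331, 2.102, 0.042]
force: [-2.9, 2.3, 15.8]
width: 0.522
clock: 18.0
position: [0.4663, -0.2479, 0.2039]
ee_rot: [2.335, 2.098, 0.04]
force: [0.3, -0.5, -0.7]
width: 1.001
t 18.05 pos [ 0.466  -0.2477  0.2029] jawdir deg -6.1 tilt [0.02  0.015] w 1.002 F [ 0.8 -0.8  0.1] q [-0.22  0.36  0.84  1.9  -0.34  1.01  0.66]
```

View pics/w16.png

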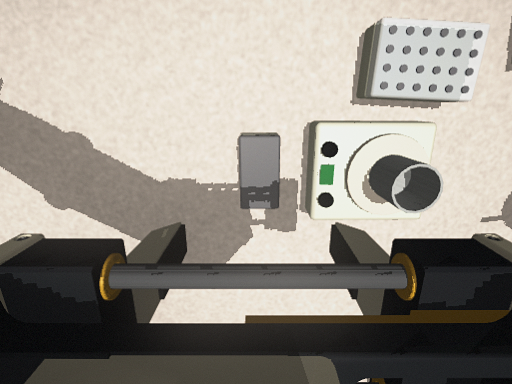

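View pics/t6.png

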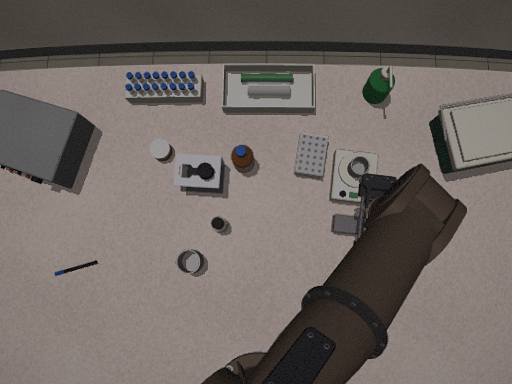

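Run:
```python
from h import *
f,c,s=grab("wrist","pics/w17.png");status()
w=-.107
def st(x,y):
    px,py=x+.015*np.cos(w),y+.015*np.sin(w)
    return [rect(x,y,w,-.07,.07,-.06,.06,.05),circ(px,py,.06,.048),rect(x,y,w,-.07,.07,-.06,.06,0)]
S=st(.6045,-.2585)+[rect(.4713,-.2443,w,-.024,.024,-.045,.045,.045),rect(.4713,-.2443,w,-.024,.024,-.045,.045,0.)]
overlay(f,c,S,(230,110,390,230),5,"pics/w17o.png")
crop(f,230,110,390,230,5,"pics/w17c.png")
```

```text
t 18.20 pos [ 0.4647 -0.2463  0.1995] jawdir deg -6.1 tilt [0.014 0.017] w 1.000 F [-0.9  0.4  0.3] q [-0.22  0.37  0.83  1.9  -0.35  1.01  0.66]
```

View pics/w17o.png

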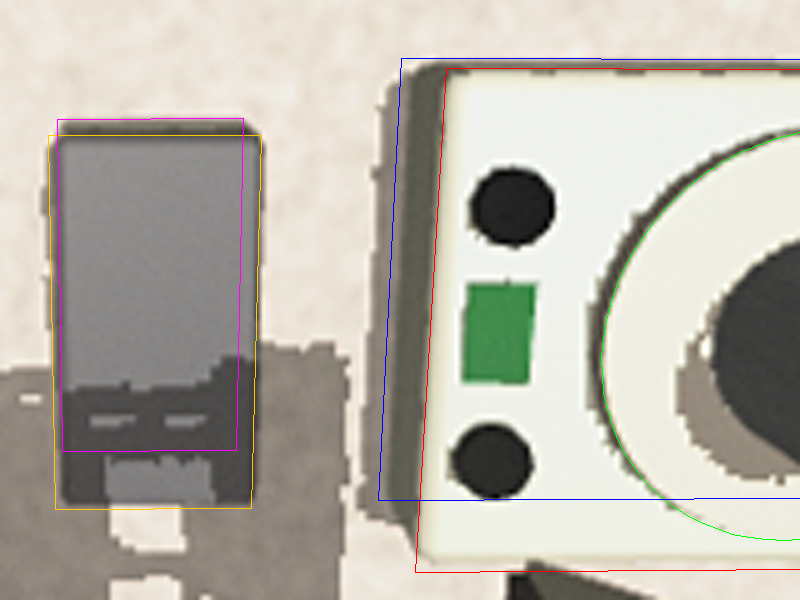

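View pics/w17c.png

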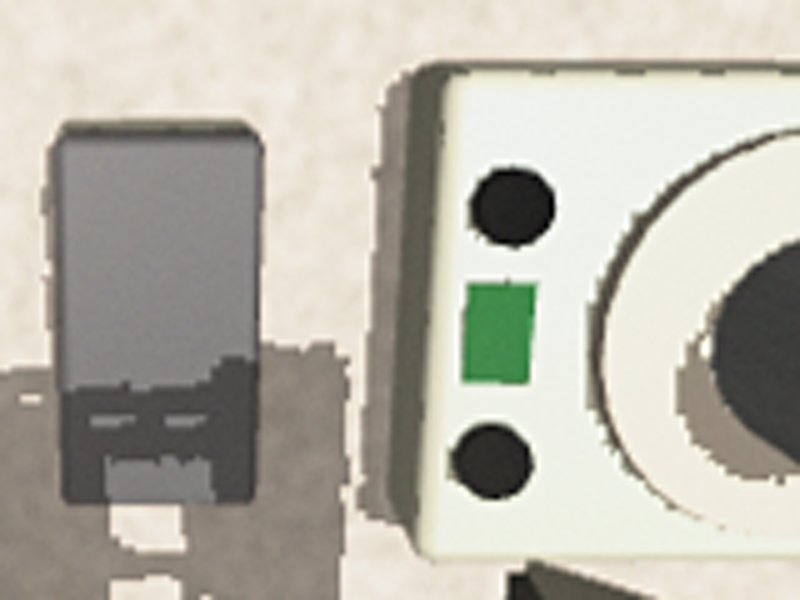

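Run:
```python
from h import *
status([.4685,.085,.2],-6.1)
```

```text
t 18.20 pos [ 0.4647 -0.2463  0.1995] jawdir deg -6.1 tilt [0.014 0.017] w 1.000 F [-0.9  0.4  0.3] q [-0.22  0.37  0.83  1.9  -0.35  1.01  0.66]
 need tool mm [329.8 -31.3   5.2]
 turn deg 0.0
 after turn, tool mm [329.8 -31.4   5.2]
```

```bash
python3 -m inch '[[[0,30,-3,0,0],[0,45,-5,0,0],[0,45,-5,0,0],[0,45,-5,0,0],[0,45,-5,0,0],[0,45,-5,0,0],[0,45,-3,0,0],[0,20,0,0,0],[0,0,0,0,0],[0,0,0,0,0]]]'
python3 - <<'E'
from h import *
f,c,s=grab("wrist","pics/w18.png");status([.4685,.1095,.062],-6.1)
overlay(f,c,[circ(.4685,.1095,.092,.016),circ(.4685,.1095,0,.021)],(200,100,320,220),6,"pics/w18o.png")
E
```

```text
clock: 19.2
position: [0.4595, 0.0855, 0.1919]
ee_rot: [-2.332, -2.089, 0.003]
force: [-0.0, -0.5, 0.7]
width: 0.999
t 19.25 pos [0.4595 0.0853 0.1919] jawdir deg -6.3 tilt [-0.009  0.007] w 0.998 F [-0.8 -0.   0.3] q [-0.93  0.26  0.79  2.03 -0.24  0.95 -0.13]
 need tool mm [ 24.3   7.5 130. ]
 turn deg -0.2
 after turn, tool mm [ 24.3   7.6 130. ]
```

View pics/w18o.png

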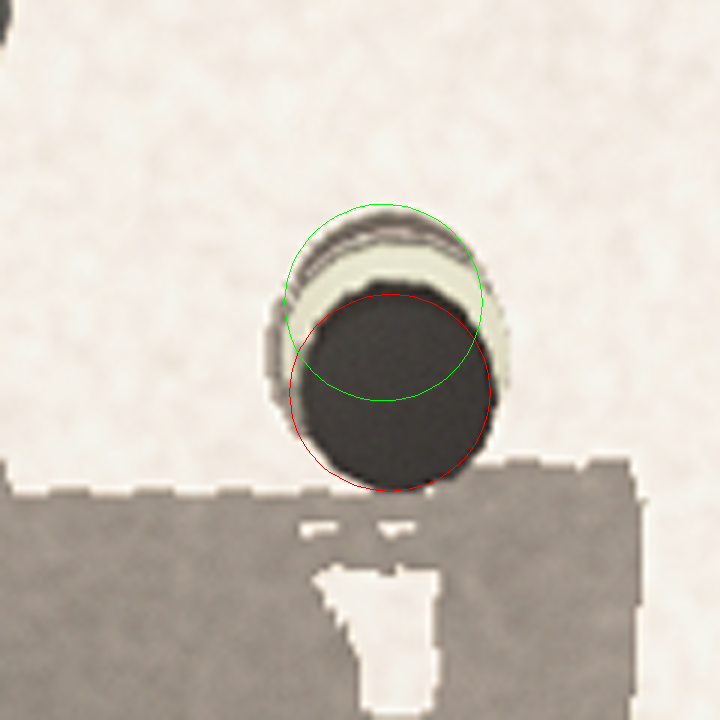

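```bash
python3 -m inch '[[[0,12,5,25,0],[0,11,4,30,0],[0,0,0,25,0],[0,0,0,10,0],[0,0,0,0,0]]]'
python3 - <<'E'
from h import *
f,c,s=grab("wrist","pics/w19.png");status([.4695,.1092,.062],-6.1)
E
```

```text
clock: 19.75
position: [0.4713, 0.1001, 0.099]
ee_rot: [-2.347, -2.075, 0.005]
force: [-0.2, -0.5, 0.2]
width: 0.999
t 19.80 pos [0.4716 0.0999 0.0997] jawdir deg -7.1 tilt [-0.008  0.005] w 1.001 F [-0.6 -1.5  0. ] q [-0.83  0.43  0.69  2.1  -0.41  0.76 -0.01]
 need tool mm [ 8.8 -2.9 37.7]
 turn deg -1.0
 after turn, tool mm [ 8.8 -2.7 37.7]
```

View pics/w19.png

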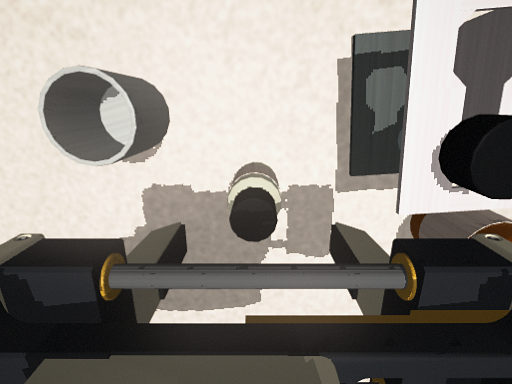

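```bash
python3 -m inch '[[[0,9,-3,20,-1],[0,0,0,14,0],[0,0,0,0,0]]]'
python3 - <<'E'
from h import *
f,c,s=grab("wrist","pics/w20.png");status([.4695,.1092,.062],-6.1)
E
```

```text
clock: 20.1
position: [0.472, 0.108, 0.0679]
ee_rot: [-2.334, -2.093, -0.004]
force: [0.3, 0.2, 0.6]
width: 1.002
t 20.15 pos [0.4723 0.1081 0.0686] jawdir deg -6.2 tilt [-0.002  0.007] w 1.001 F [ 1.1  0.7 -0.1] q [-0.8   0.48  0.64  2.12 -0.46  0.68  0.04]
 need tool mm [ 0.8 -2.9  6.6]
 turn deg -0.1
 after turn, tool mm [ 0.8 -2.9  6.6]
```

View pics/w20.png

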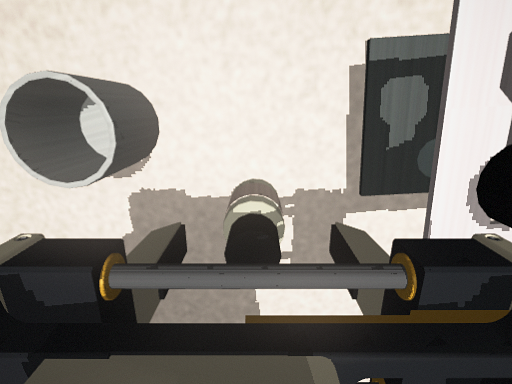

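```bash
python3 -m inch '[[[0.3,1,-3,7,0],[0.8,0,0,1,0],[1,0,0,1,0],[1,0,0,1,0],[1,0,0,0,0],[1,0,0,0,0],[1,0,0,0,0]]]' 20
python3 - <<'E'
from h import *
f,c,s=grab("wrist","pics/w21.png");status([.4873,-.0991,.18],-6.1)
E
```

```text
clock: 20.85
position: [0.471, 0.1092, 0.0604]
ee_rot: [-2.337, -2.092, -0.011]
force: [-0.4, -0.5, -0.7]
width: 0.442
t 20.90 pos [0.4708 0.1092 0.0605] jawdir deg -6.3 tilt [0.001 0.009] w 0.395 F [-3.8 -0.   6.4] q [-0.8   0.49  0.63  2.13 -0.48  0.66  0.05]
 need tool mm [-204.1   39.4 -121.4]
 turn deg -0.2
 after turn, tool mm [-204.3   38.6 -121.4]
```

View pics/w21.png

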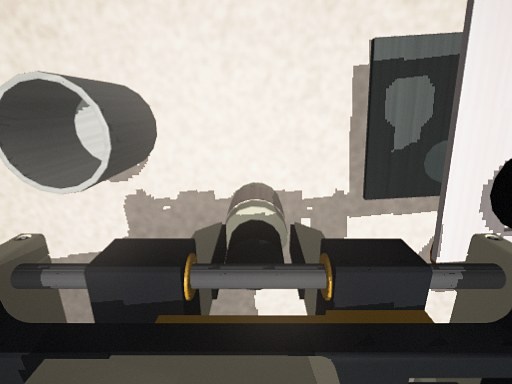

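```bash
python3 -m inch '[[[1,0,0,0,0],[1,0,0,-1,0],[1,0,0,0,0]]]' 20
python3 - <<'E'
from h import *
status([.4873,-.0991,.18],-6.1)
E
```

```text
clock: 21.2
position: [0.4708, 0.1093, 0.0618]
ee_rot: [-2.336, -2.091, -0.011]
force: [0.4, 0.7, -1.0]
width: 0.343
t 21.20 pos [0.4708 0.1093 0.0618] jawdir deg -6.3 tilt [0.001 0.009] w 0.343 F [ 0.4  0.7 -1. ] q [-0.8   0.48  0.63  2.13 -0.48  0.66  0.05]
 need tool mm [-204.2   39.4 -120.1]
 turn deg -0.2
 after turn, tool mm [-204.3   38.6 -120.1]
```

```bash
python3 -m inch '[[[1,0,0,-15,0],[1,0,0,-35,0],[1,0,0,-35,0],[1,-25,5,-20,0],[1,-40,8,0,0],[1,-40,8,0,0],[1,-40,8,0,0],[1,-40,8,0,0],[1,-15,2,0,0],[1,0,0,0,0],[1,0,0,0,0]]]' 25
python3 - <<'E'
from h import *
f,c,s=grab("wrist","pics/w22.png");status([.4873,-.0991,.063],-6.1)
E
```

```text
clock: 22.3
position: [0.4898, -0.1014, 0.1691]
ee_rot: [-2.336, -2.1, -0.012]
force: [-1.0, 0.9, -0.9]
width: 0.341
t 22.35 pos [ 0.4898 -0.1011  0.1691] jawdir deg -6.0 tilt [0.005 0.006] w 0.341 F [-0.2 -0.1 -0.8] q [-0.5   0.35  0.79  1.99 -0.33  0.92  0.35]
 need tool mm [  1.1  -3.2 106.1]
 turn deg 0.1
 after turn, tool mm [  1.1  -3.2 106.1]
```

View pics/w22.png

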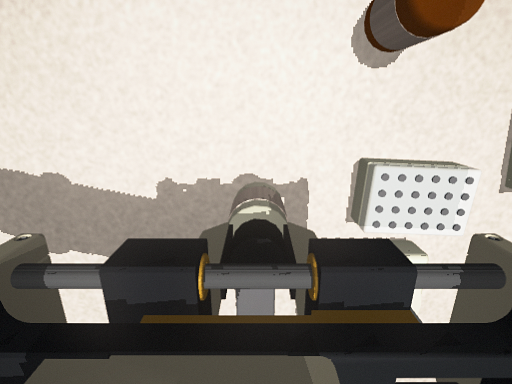

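```bash
python3 -m inch '[[[1,1,-3,25,0],[1,0,0,35,0],[1,0,0,25,0],[1,0,0,0,0]]]'
python3 - <<'E'
from h import *
eyes.get_image("top");status([.4873,-.0991,.063],-6.1)
E
```

```text
clock: 22.75
position: [0.4892, -0.0923, 0.0821]
ee_rot: [-2.324, -2.112, -0.017]
force: [-0.8, -0.1, -0.4]
width: 0.341
t 22.80 pos [ 0.49   -0.0925  0.0834] jawdir deg -5.5 tilt [0.009 0.008] w 0.349 F [-0.2  0.3 -0.8] q [-0.42  0.48  0.69  2.08 -0.47  0.73  0.47]
 need tool mm [-7.  -2.2 20.3]
 turn deg 0.6
 after turn, tool mm [-7.  -2.1 20.3]
```

```bash
python3 -m inch '[[[1,-7,-3,13,0.6],[1,0,0,0,0]]]'
python3 - <<'E'
from h import *
eyes.get_image("top");status([.4873,-.0991,.063],-6.1)
E
```

```text
clock: 23.0
position: [0.4876, -0.0984, 0.0712]
ee_rot: [2.333, 2.101, 0.022]
force: [-0.7, -0.8, -1.3]
width: 0.348
t 23.05 pos [ 0.4886 -0.0982  0.072 ] jawdir deg -6.0 tilt [0.013 0.009] w 0.348 F [0.4 0.3 0. ] q [-0.39  0.49  0.67  2.1  -0.49  0.7   0.5 ]
 need tool mm [-1.1 -1.3  9. ]
 turn deg 0.1
 after turn, tool mm [-1.1 -1.3  9. ]
```

```bash
python3 -m inch '[[[1,-1,-2,8,0],[1,0,-1,2,0]]]'
python3 - <<'E'
from h import *
eyes.get_image("top");status([.4873,-.0991,.063],-6.1)
E
```

```text
clock: 23.25
position: [0.4868, -0.0989, 0.0628]
ee_rot: [2.331, 2.1, 0.028]
force: [0.5, 0.7, -0.0]
width: 0.346
t 23.30 pos [ 0.4868 -0.0989  0.0628] jawdir deg -6.0 tilt [0.016 0.009] w 0.345 F [ 0.6 -0.8 -1.3] q [-0.38  0.5   0.65  2.11 -0.51  0.67  0.52]
 need tool mm [-0.1  0.5 -0.1]
 turn deg 0.1
 after turn, tool mm [-0.1  0.5 -0.1]
```

```bash
python3 -m inch '[[[1,0,0,3,0]]]';python3 - <<'E'
from h import *
eyes.get_image("top");status([.4873,-.0991,.063],-6.1)
E
```

```text
clock: 23.4
position: [0.4883, -0.0991, 0.0611]
ee_rot: [2.33, 2.098, 0.031]
force: [-11.5, 4.6, 57.9]
width: 0.344
t 23.45 pos [ 0.4881 -0.0991  0.0613] jawdir deg -6.0 tilt [0.019 0.01 ] w 0.345 F [-3.9  1.4 24.3] q [-0.38  0.5   0.65  2.11 -0.52  0.67  0.52]
 need tool mm [-0.1 -0.7 -1.7]
 turn deg 0.1
 after turn, tool mm [-0.1 -0.7 -1.7]
```

```bash
python3 -m inch '[[[0.5,0,0,0,0],[0.3,0,0,0,0],[0.3,0,0,0,0],[0.2,0,0,0,0],[0.2,0,0,-10,0],[0,0,0,-45,0],[0,0,0,-45,0],[0,0,0,-45,0],[0,-20,0,-10,0],[0,0,0,0,0],[0,0,0,0,0]]]'
python3 - <<'E'
from h import *
f,c,s=grab("wrist","pics/w23.png");status()
w=-.107
def st(x,y):
    px,py=x+.015*np.cos(w),y+.015*np.sin(w)
    return [rect(x,y,w,-.07,.07,-.06,.06,.05)]
S=st(.6045,-.2585)+[rect(.4717,-.2443,w,-.024,.024,-.045,.045,.045),rect(.4713,-.2443,w,-.024,.024,-.045,.045,0.),circ(.4873,-.0991,.092,.016),circ(.4873,-.0991,0,.021)]
overlay(f,c,S,(180,60,400,240),3.6,"pics/w23o.png")
E
```

```text
clock: 24.55
position: [0.4822, -0.1225, 0.225]
ee_rot: [2.332, 2.096, 0.03]
force: [0.8, 0.1, -0.0]
width: 0.997
t 24.60 pos [ 0.4819 -0.1229  0.2247] jawdir deg -6.1 tilt [0.018 0.008] w 0.999 F [-0.2 -0.6  0.3] q [-0.53  0.27  0.86  1.94 -0.25  1.02  0.33]
```

View pics/w23o.png

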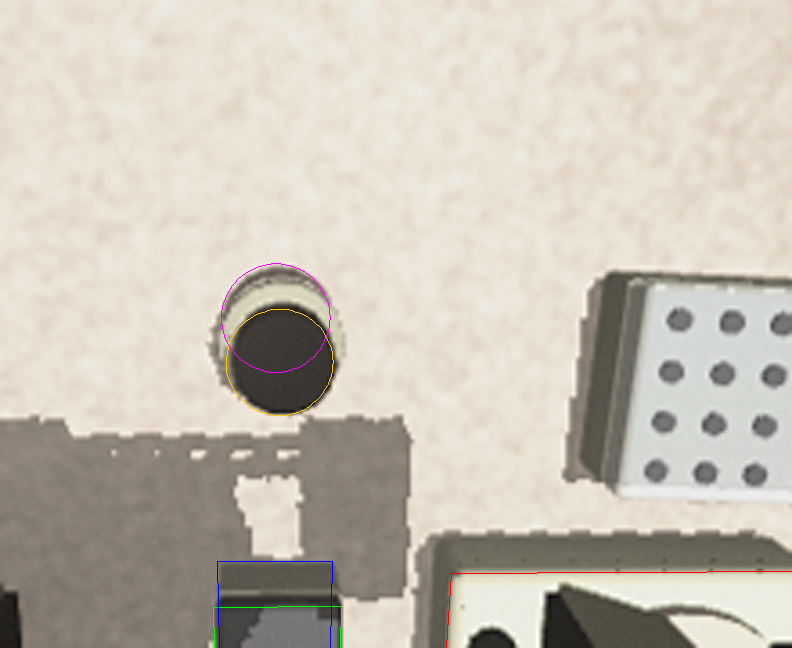

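```bash
python3 -m inch '[[[0,25,8,0,0],[0,38,19,0,0],[0,38,19,0,0],[0,38,19,0,0],[0,38,19,0,0],[0,38,19,0,0],[0,15,6,0,0],[0,0,0,0,0],[0,0,0,0,0]]]'
python3 - <<'E'
from h import *
f,c,s=grab("wrist","pics/w24.png");status([.6,.139,.104],-4)
w=-.048
H=lambda x,y:[rect(x,y,w,-.04,.045,-.06,.06,.1),circ(x-.030*np.sin(w),y+.030*np.cos(w),.1,.018),rect(x,y,w,-.01,.01,-.045,.03,.1)]
overlay(f,c,H(.602,.165)+[circ(.6,.139,.126,.021)],(160,80,340,230),4.4,"pics/w24o.png")
E
```

```text
clock: 25.5
position: [0.6129, 0.1017, 0.2161]
ee_rot: [-2.339, -2.09, -0.003]
force: [1.4, -0.9, -0.3]
width: 1.002
t 25.55 pos [0.6128 0.1015 0.2162] jawdir deg -6.4 tilt [-0.002  0.005] w 1.001 F [ 0.5 -0.7  0.8] q [-0.74  0.51  0.76  1.64 -0.39  1.15  0.  ]
 need tool mm [ 35.3 -16.6 112.4]
 turn deg -2.4
 after turn, tool mm [ 35.9 -15.1 112.4]
```

View pics/w24.png

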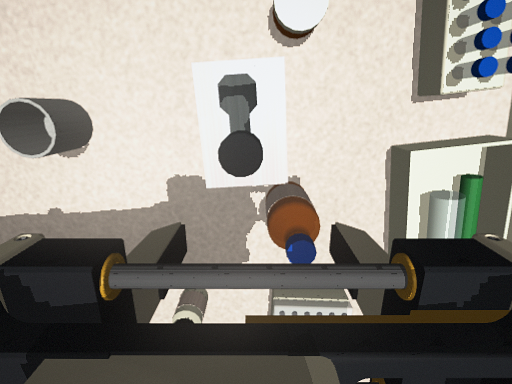

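View pics/w24o.png

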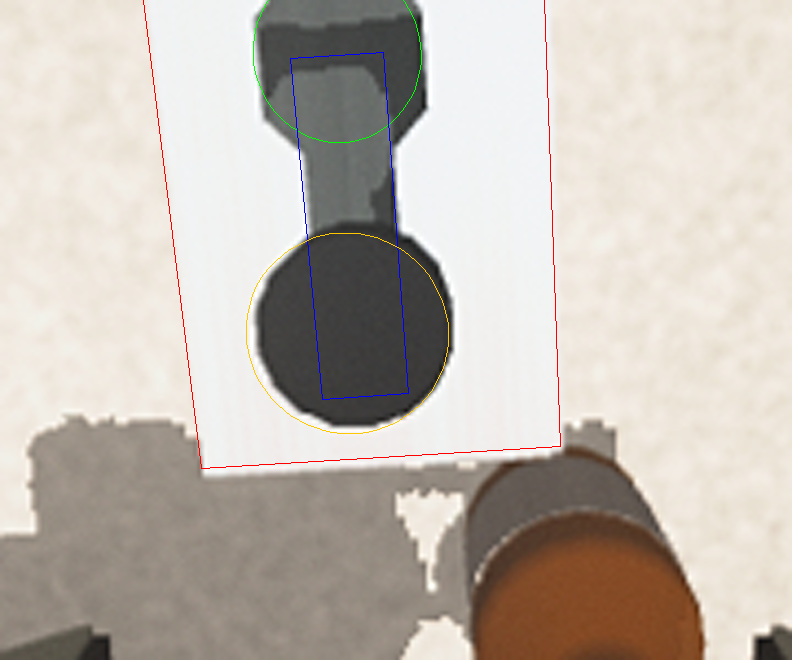

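```bash
python3 -m inch '[[[0,18,-8,25,0],[0,18,-7,30,0],[0,0,0,12,0],[0,0,0,0,0]]]'
python3 - <<'E'
from h import *
f,c,s=grab("wrist","pics/w25.png");status([.6005,.1397,.105],-6)
E
```

```text
clock: 25.95
position: [0.6005, 0.1309, 0.1495]
ee_rot: [-2.352, -2.078, -0.004]
force: [0.1, 0.1, 0.7]
width: 1.001
t 26.00 pos [0.6009 0.131  0.1503] jawdir deg -7.1 tilt [0.    0.004] w 1.001 F [-0.   0.2  0.1] q [-0.78  0.57  0.72  1.73 -0.44  1.01 -0.01]
 need tool mm [ 8.4 -1.5 45.3]
 turn deg -1.1
 after turn, tool mm [ 8.4 -1.3 45.3]
```

View pics/w25.png

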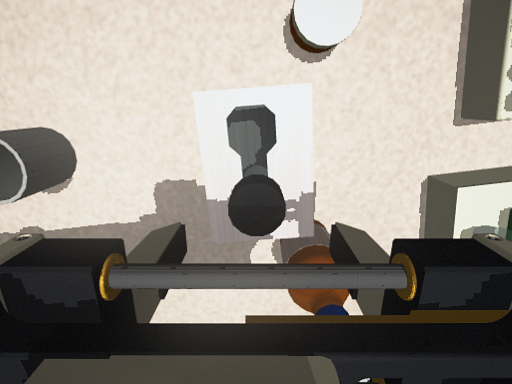

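Run:
```python
from h import *
f,c,s=grab("wrist");status([.6005,.1397,.105],-6)
crop(f,185,75,325,245,4.5,"pics/w26c.png")
w=-.048
H=lambda x,y:[rect(x,y,w,-.04,.045,-.06,.06,.1),circ(x-.030*np.sin(w),y+.030*np.cos(w),.1,.018),rect(x,y,w,-.01,.01,-.045,.03,.1)]
overlay(f,c,H(.6025,.1643)+[circ(.6007,.1397,.126,.021)],(185,75,325,245),4.5,"pics/w26o.png")
```

```text
t 26.05 pos [0.6018 0.1311 0.1512] jawdir deg -7.1 tilt [0.002 0.005] w 1.002 F [ 0.4 -0.6  0.5] q [-0.78  0.57  0.72  1.73 -0.44  1.01 -0.01]
 need tool mm [ 8.1 -2.4 46.2]
 turn deg -1.1
 after turn, tool mm [ 8.2 -2.2 46.2]
```

View pics/w26o.png

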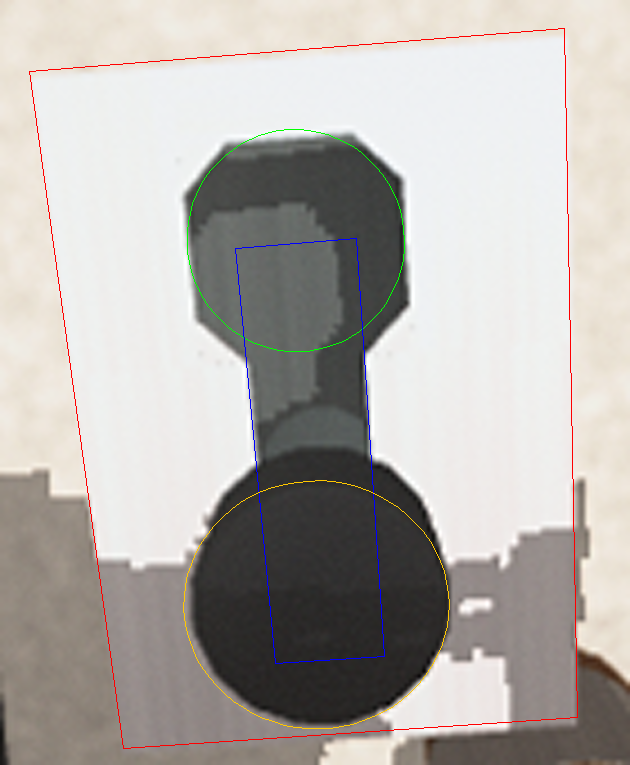

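```bash
python3 -m inch '[[[0,8,-2,20,-1],[0,0,0,14,0],[0,0,0,0,0]]]'
python3 - <<'E'
from h import *
eyes.get_image("top");status([.6008,.1397,.105],-6)
E
```

```text
clock: 26.35
position: [0.6042, 0.1357, 0.1207]
ee_rot: [2.34, 2.094, 0.016]
force: [0.6, -0.4, -0.3]
width: 1.003
t 26.40 pos [0.6047 0.1357 0.1215] jawdir deg -6.4 tilt [0.01  0.006] w 1.001 F [ 0.2 -0.1  0.1] q [-0.76  0.6   0.7   1.76 -0.47  0.95  0.01]
 need tool mm [ 3.4 -4.4 16.5]
 turn deg -0.4
 after turn, tool mm [ 3.4 -4.4 16.5]
```

```bash
python3 -m inch '[[[0,5,-5,13,0]]]'
python3 - <<'E'
from h import *
eyes.get_image("top");status([.6008,.1397,.105],-6)
E
```

```text
clock: 26.5
position: [0.6026, 0.1399, 0.1106]
ee_rot: [2.34, 2.089, 0.023]
force: [0.2, 0.1, 0.3]
width: 0.998
t 26.55 pos [0.5997 0.1418 0.1073] jawdir deg -6.4 tilt [0.009 0.006] w 0.999 F [-2.5  1.4 -1.9] q [-0.77  0.61  0.69  1.78 -0.48  0.92  0.01]
 need tool mm [-1.9  1.3  2.3]
 turn deg -0.4
 after turn, tool mm [-2.   1.3  2.3]
```

```bash
python3 -m inch '[[[0.2,-1,0,2,0],[0.4,-1,0,1,0]]]' 20
python3 - <<'E'
from h import *
status([.6008,.1397,.105],-6)
E
```

```text
clock: 26.75
position: [0.5988, 0.1404, 0.1036]
ee_rot: [2.34, 2.095, 0.016]
force: [-0.7, -0.5, 0.3]
width: 0.875
t 26.75 pos [0.5988 0.1404 0.1036] jawdir deg -6.3 tilt [0.008 0.006] w 0.875 F [-0.7 -0.5  0.3] q [-0.77  0.61  0.68  1.78 -0.48  0.91  0.02]
 need tool mm [-0.5  2.1 -1.3]
 turn deg -0.3
 after turn, tool mm [-0.5  2.1 -1.3]
```

```bash
python3 -m inch '[[[1,0,2,-1,0],[1,0,0,0,0],[1,0,0,0,0]]]' 20
python3 - <<'E'
from h import *
status([.6008,.1397,.105],-6)
E
```

```text
clock: 27.05
position: [0.6012, 0.1398, 0.1051]
ee_rot: [2.34, 2.094, 0.017]
force: [0.2, 0.3, -0.3]
width: 0.612
t 27.05 pos [0.6012 0.1398 0.1051] jawdir deg -6.4 tilt [0.009 0.006] w 0.612 F [ 0.2  0.3 -0.3] q [-0.76  0.61  0.68  1.78 -0.48  0.91  0.02]
 need tool mm [-0.2 -0.4  0.1]
 turn deg -0.4
 after turn, tool mm [-0.2 -0.4  0.1]
```

```bash
python3 -m inch '[[[1,0,0,0,0],[1,0,0,0,0],[1,0,0,0,0]]]' 20
python3 - <<'E'
from h import *
f,c,s=grab("wrist","pics/w27.png")
status([.6008,.1397,.105],-6)
E
```

```text
clock: 27.35
position: [0.6015, 0.1398, 0.1054]
ee_rot: [2.34, 2.094, 0.017]
force: [0.9, 0.7, -0.7]
width: 0.452
t 27.40 pos [0.6015 0.1398 0.1054] jawdir deg -6.4 tilt [0.009 0.006] w 0.453 F [-0.3 -0.3 -1.3] q [-0.76  0.61  0.68  1.78 -0.48  0.91  0.02]
 need tool mm [-0.2 -0.6  0.4]
 turn deg -0.4
 after turn, tool mm [-0.2 -0.6  0.4]
```

View pics/w27.png

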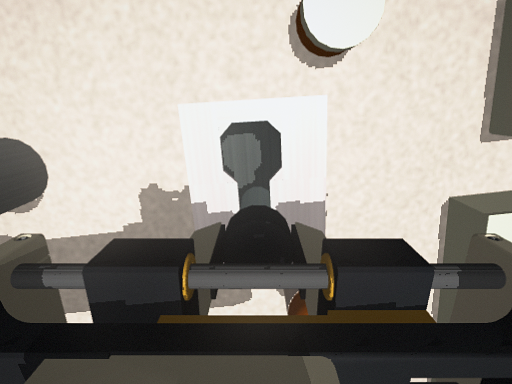

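```bash
python3 -m inch '[[[1,0,0,-2.5,0],[1,0,0,0,0]]]' 25
python3 - <<'E'
from h import *
eyes.get_image("top");status([.6042,.1938,.108],-6)
E
```

```text
clock: 27.6
position: [0.6013, 0.1398, 0.108]
ee_rot: [2.34, 2.094, 0.017]
force: [0.7, 0.2, -1.4]
width: 0.451
t 27.65 pos [0.6012 0.1397 0.1078] jawdir deg -6.4 tilt [0.009 0.006] w 0.446 F [-0.3 -0.  -0.4] q [-0.76  0.61  0.69  1.77 -0.48  0.92  0.02]
 need tool mm [54.1 -3.   0.2]
 turn deg -0.4
 after turn, tool mm [54.1 -2.7  0.2]
```

```bash
python3 -m inch '[[[1,8,-0.4,0,0],[1,8,-0.4,0,0],[1,8,-0.4,0,0],[1,0,0,0,0]]]' 25
python3 - <<'E'
from h import *
status([.6042,.1938,.108],-6)
E
```

```text
clock: 28.05
position: [0.6026, 0.1669, 0.1079]
ee_rot: [2.34, 2.095, 0.017]
force: [-0.7, 1.1, -0.7]
width: 0.45
t 28.05 pos [0.6026 0.1669 0.1079] jawdir deg -6.3 tilt [0.009 0.007] w 0.450 F [-0.7  1.1 -0.7] q [-0.8   0.62  0.68  1.75 -0.48  0.93 -0.02]
 need tool mm [27.  -1.4  0.1]
 turn deg -0.3
 after turn, tool mm [27.  -1.3  0.1]
```

```bash
python3 -m inch '[[[1,8,-0.5,0,0],[1,8,-0.5,0,0],[1,6,-0.4,0,0],[1,0,0,0,0]]]' 25
python3 - <<'E'
from h import *
f,c,s=grab("wrist","pics/w28.png")
status([.6042,.1938,.108],-6)
f,c,s=grab("scene"); crop(f,230,200,330,300,6,"pics/s7.png")
E
```

```text
clock: 28.45
position: [0.6036, 0.1916, 0.1078]
ee_rot: [2.339, 2.097, 0.017]
force: [-1.1, -0.3, -2.1]
width: 0.453
t 28.50 pos [0.6036 0.191  0.1078] jawdir deg -6.3 tilt [0.008 0.007] w 0.448 F [-0.9 -0.5  0. ] q [-0.83  0.63  0.68  1.73 -0.49  0.94 -0.06]
 need tool mm [ 2.9  0.3 -0.1]
 turn deg -0.3
 after turn, tool mm [ 2.9  0.3 -0.1]
```

View pics/w28.png

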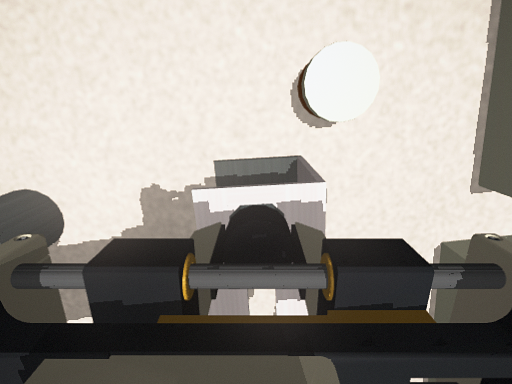

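View pics/s7.png

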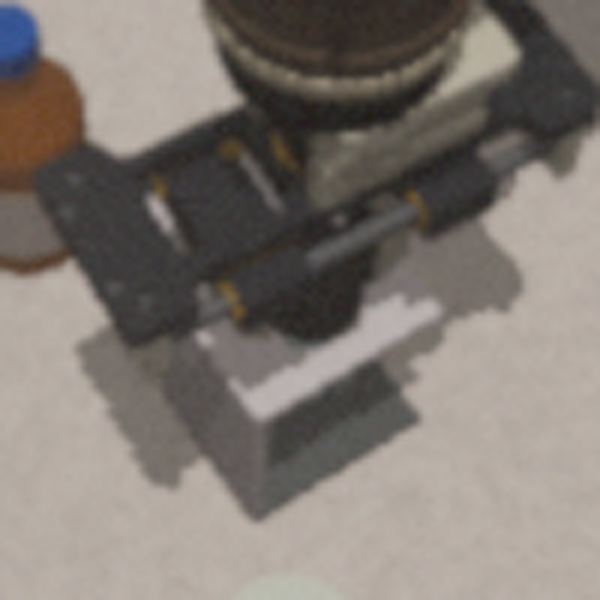

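```bash
python3 -m inch '[[[1,2,0,-1,0],[1,0,0,-4,0]]]' 25
python3 - <<'E'
from h import *
status([.6040,.1935,.115],-6)
E
```

```text
clock: 28.75
position: [0.6035, 0.1914, 0.1128]
ee_rot: [2.341, 2.094, 0.015]
force: [-0.4, -0.2, -0.8]
width: 0.45
t 28.75 pos [0.6035 0.1914 0.1128] jawdir deg -6.4 tilt [0.008 0.005] w 0.450 F [-0.4 -0.2 -0.8] q [-0.84  0.63  0.69  1.73 -0.48  0.95 -0.07]
 need tool mm [ 2.2  0.3 -2.2]
 turn deg -0.4
 after turn, tool mm [ 2.2  0.3 -2.2]
```

```bash
python3 -m inch '[[[1,2.5,0,-5,0],[1,0,0,-6,0]]]' 25
python3 - <<'E'
from h import *
status([.6040,.1935,.115],-6)
E
```

```text
clock: 28.95
position: [0.6037, 0.1934, 0.1246]
ee_rot: [2.342, 2.093, 0.014]
force: [-0.3, -0.8, -0.5]
width: 0.449
t 28.95 pos [0.6037 0.1934 0.1246] jawdir deg -6.4 tilt [0.007 0.005] w 0.449 F [-0.3 -0.8 -0.5] q [-0.84  0.62  0.7   1.71 -0.47  0.97 -0.08]
 need tool mm [0.1 0.2 9.6]
 turn deg -0.4
 after turn, tool mm [0.1 0.2 9.6]
```

```bash
python3 -m inch '[[[1,0,0,-8,0],[1,0,0,-12,0],[1,0,0,-15,0],[1,0,0,-20,0],[1,0,0,-25,0],[1,0,0,-15,0],[1,0,0,0,0],[1,0,0,0,0]]]' 25
python3 - <<'E'
from h import *
status([.4808,-.1598,.2],-6.1)
E
```

```text
clock: 29.75
position: [0.6042, 0.1917, 0.2316]
ee_rot: [2.342, 2.089, 0.023]
force: [0.1, 0.3, -0.3]
width: 0.451
t 29.75 pos [0.6042 0.1917 0.2316] jawdir deg -6.5 tilt [0.013 0.007] w 0.451 F [ 0.1  0.3 -0.3] q [-0.89  0.51  0.77  1.6  -0.39  1.17 -0.15]
 need tool mm [-363.5  -83.    27.5]
 turn deg -0.4
 after turn, tool mm [-362.9  -85.8   27.5]
```

```bash
python3 -m inch '[[[1,-25,-6,0,0],[1,-40,-9,0,0],[1,-40,-9,0,0],[1,-40,-9,0,0],[1,-40,-9,0,0],[1,-40,-9,0,0],[1,-40,-9,0,0],[1,-40,-9,0,0],[1,-25,-6,0,0],[1,0,0,0,0],[1,0,0,0,0]]]' 25
python3 - <<'E'
from h import *
f,c,s=grab("wrist","pics/w29.png")
status([.4808,-.1598,.069],-6.1)
E
```

```text
clock: 30.85
position: [0.4835, -0.1371, 0.221]
ee_rot: [-2.34, -2.093, -0.011]
force: [0.2, 0.5, -1.5]
width: 0.448
t 30.90 pos [ 0.4835 -0.1372  0.2211] jawdir deg -6.3 tilt [0.004 0.006] w 0.450 F [-0.9 -0.9 -0.9] q [-0.5   0.3   0.87  1.92 -0.27  1.04  0.37]
 need tool mm [-23.8  -0.7 151.9]
 turn deg -0.2
 after turn, tool mm [-23.8  -0.8 151.9]
```

View pics/w29.png

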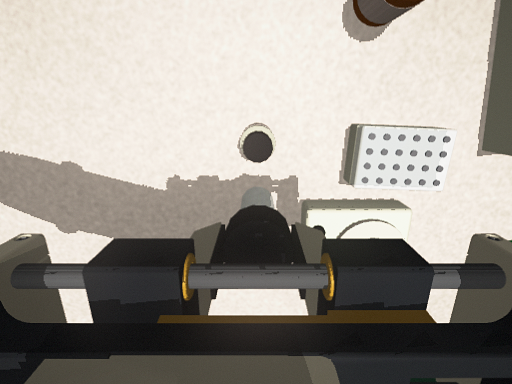

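```bash
python3 -m inch '[[[1,-15,0,10,0],[1,-10,-1,30,0],[1,0,0,35,0],[1,0,0,30,0],[1,0,0,5,0],[1,0,0,0,0]]]' 25
python3 - <<'E'
from h import *
f,c,s=grab("wrist","pics/w30.png")
status([.4808,-.1598,.069],-6.1)
E
```

```text
clock: 31.5
position: [0.4846, -0.1541, 0.1067]
ee_rot: [-2.325, -2.109, -0.012]
force: [-0.1, 0.2, -0.2]
width: 0.45
t 31.55 pos [ 0.4847 -0.154   0.1071] jawdir deg -5.6 tilt [0.004 0.008] w 0.449 F [ 0.3  0.1 -0.6] q [-0.34  0.47  0.75  2.04 -0.45  0.8   0.58]
 need tool mm [-6.4 -3.5 38.1]
 turn deg 0.5
 after turn, tool mm [-6.5 -3.5 38.1]
```

View pics/w30.png

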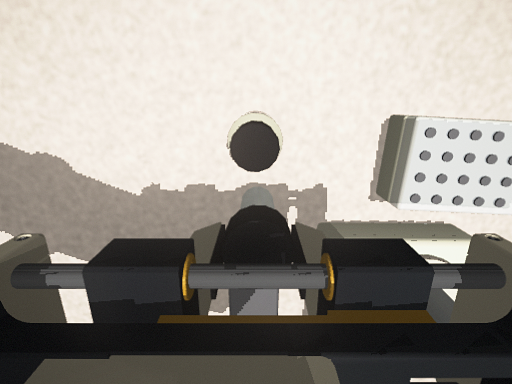

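```bash
python3 -m inch '[[[1,-6,-4,18,0.5],[1,0,0,8,0],[1,0,0,0,0]]]' 25
python3 - <<'E'
from h import *
eyes.get_image("top");status([.4808,-.1598,.069],-6.1)
E
```

```text
clock: 31.85
position: [0.4839, -0.1585, 0.0841]
ee_rot: [2.331, 2.103, 0.02]
force: [0.1, 0.4, -1.0]
width: 0.453
t 31.90 pos [ 0.4841 -0.1587  0.0845] jawdir deg -5.9 tilt [0.011 0.007] w 0.453 F [-0.7 -0.7 -0.4] q [-0.3   0.5   0.72  2.06 -0.49  0.75  0.62]
 need tool mm [-1.5 -3.3 15.5]
 turn deg 0.2
 after turn, tool mm [-1.5 -3.3 15.5]
```

```bash
python3 -m inch '[[[1,-1,-4,9,0],[1,0,-1,1,0]]]' 25
python3 - <<'E'
from h import *
eyes.get_image("top");status([.4808,-.1598,.069],-6.1)
E
```

```text
clock: 32.1
position: [0.4803, -0.159, 0.0755]
ee_rot: [2.329, 2.103, 0.024]
force: [-0.4, -0.1, -0.9]
width: 0.448
t 32.15 pos [ 0.4806 -0.1591  0.0758] jawdir deg -5.8 tilt [0.014 0.007] w 0.450 F [ 0.2  0.2 -1.3] q [-0.29  0.5   0.7   2.08 -0.51  0.72  0.64]
 need tool mm [-0.7  0.2  6.8]
 turn deg 0.3
 after turn, tool mm [-0.7  0.2  6.8]
```

```bash
python3 -m inch '[[[1,-0.5,0,5,0]]]' 25
python3 - <<'E'
from h import *
eyes.get_image("top");status([.4808,-.1598,.069],-6.1)
E
python3 -m inch '[[[1,0,0,0.5,0]]]' 25
python3 - <<'E'
from h import *
eyes.get_image("top");status([.4808,-.1598,.069],-6.1)
E
```

```text
clock: 32.25
position: [0.4811, -0.1596, 0.0712]
ee_rot: [2.328, 2.102, 0.026]
force: [0.3, -0.3, -0.6]
width: 0.455
t 32.30 pos [ 0.4806 -0.1595  0.0703] jawdir deg -5.8 tilt [0.014 0.007] w 0.452 F [-0.7 -0.  -1.4] q [-0.28  0.51  0.69  2.08 -0.52  0.71  0.65]
 need tool mm [-0.3  0.2  1.3]
 turn deg 0.3
 after turn, tool mm [-0.3  0.2  1.3]
clock: 32.4
position: [0.4805, -0.1595, 0.0696]
ee_rot: [2.328, 2.103, 0.024]
force: [0.2, 0.3, -0.0]
width: 0.451
t 32.45 pos [ 0.4805 -0.1595  0.0696] jawdir deg -5.8 tilt [0.014 0.007] w 0.448 F [-1.2  0.5 -0.6] q [-0.28  0.51  0.69  2.08 -0.52  0.71  0.65]
 need tool mm [-0.3  0.3  0.6]
 turn deg 0.3
 after turn, tool mm [-0.3  0.3  0.6]
```

```bash
python3 -m inch '[[[1,0,0,1,0]]]' 25
python3 - <<'E'
from h import *
eyes.get_image("top");status([.4808,-.1598,.069],-6.1)
E
```

```text
clock: 32.55
position: [0.4806, -0.1596, 0.0686]
ee_rot: [2.328, 2.103, 0.024]
force: [0.0, -0.4, -0.8]
width: 0.45
t 32.60 pos [ 0.4805 -0.1595  0.0684] jawdir deg -5.8 tilt [0.014 0.007] w 0.454 F [-0.1 -0.4 -1.2] q [-0.28  0.51  0.69  2.08 -0.52  0.71  0.65]
 need tool mm [-0.3  0.3 -0.6]
 turn deg 0.3
 after turn, tool mm [-0.3  0.3 -0.6]
```

```bash
python3 -m inch '[[[1,0,0,1,0]]]' 25
python3 - <<'E'
from h import *
eyes.get_image("top");status([.4808,-.1598,.069],-6.1)
E
```

```text
clock: 32.7
position: [0.4809, -0.1597, 0.0681]
ee_rot: [2.328, 2.102, 0.025]
force: [-6.6, 2.9, 30.4]
width: 0.452
t 32.75 pos [ 0.4808 -0.1597  0.0683] jawdir deg -5.8 tilt [0.015 0.008] w 0.450 F [-3.7  2.4 14.8] q [-0.28  0.52  0.69  2.08 -0.52  0.71  0.65]
 need tool mm [-0.1  0.  -0.7]
 turn deg 0.3
 after turn, tool mm [-0.1  0.  -0.7]
```

```bash
python3 -m inch '[[[0.5,0,0,0,0],[0.4,0,0,0,0],[0.2,0,0,0,0],[0.2,0,0,0,0],[0.1,0,0,0,0],[0.1,0,0,-10,0],[0,0,0,-30,0],[0,0,0,-45,0],[0,-10,0,-45,0],[0,-20,0,-45,0],[0,-20,0,-20,0],[0,0,0,0,0]]]' 25; python3 -m inch '[[[0,0,0,0,0],[0,0,0,0,0]]]'
python3 - <<'E'
from h import *
f,c,s=grab("wrist","pics/w31.png");status()
w=-.107;n=np.array([-np.sin(w),np.cos(w)])
b=np.array([.4717,-.2443]);v=b+.085*n;k=b+.146*n;print(v,k)
S=[rect(.6045,-.2585,w,-.07,.07,-.06,.06,.05),rect(*b,w,-.024,.024,-.045,.045,.045),circ(*v,.089,.021),circ(*k,.092,.016),circ(*k,0,.021)]
overlay(f,c,S,(180,60,400,240),3.6,"pics/w31o.png")
E
```

```text
clock: 33.95
position: [0.4708, -0.2135, 0.2733]
ee_rot: [2.331, 2.101, 0.02]
force: [-0.1, -0.4, -0.8]
width: 1.001
clock: 34.15
position: [0.4704, -0.2126, 0.2729]
ee_rot: [2.332, 2.101, 0.021]
force: [-0.6, -0.6, 0.4]
width: 0.997
t 34.20 pos [ 0.4703 -0.2122  0.2726] jawdir deg -5.9 tilt [0.011 0.007] w 1.002 F [-0.1  0.5 -0.1] q [-0.38  0.27  0.91  1.82 -0.24  1.16  0.5 ]
[ 0.48077766 -0.15978612] [ 0.48729221 -0.09913498]
```

View pics/w31.png

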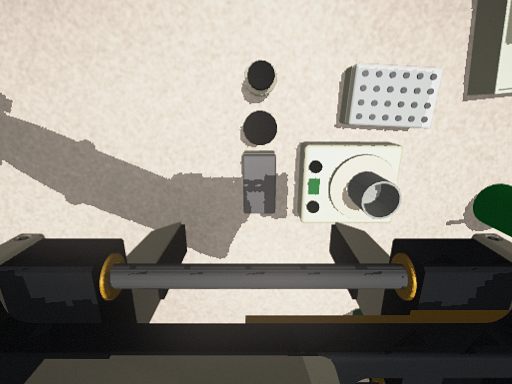

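View pics/w31o.png

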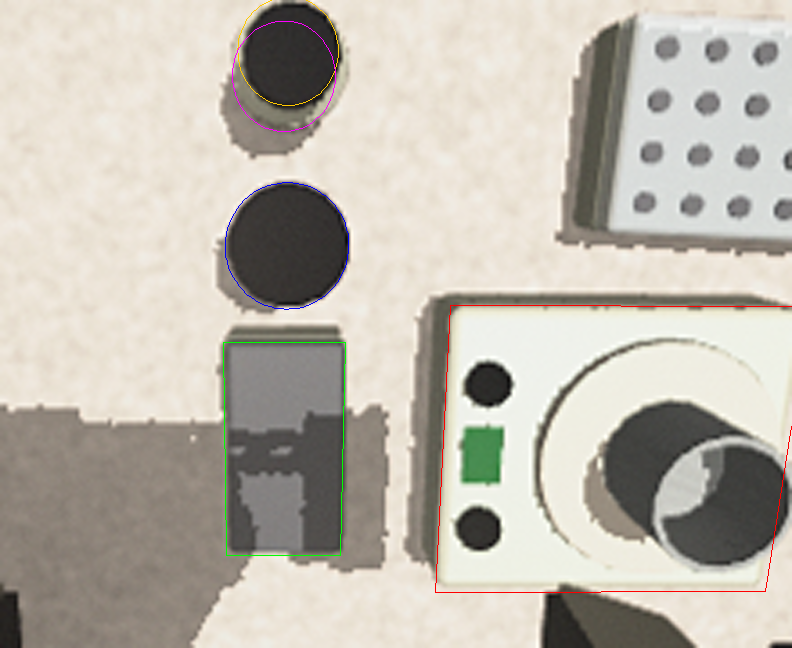

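```bash
python3 -m inch '[[[0,30,0,-20,0],[0,45,0,0,0],[0,45,0,0,0],[0,45,0,0,0],[0,45,0,0,0],[0,45,0,0,0],[0,45,0,0,0],[0,30,0,0,0],[0,0,0,0,0]]]'
python3 - <<'E'
from h import *
c2=None
f,c,s=grab("top","pics/t7.png");status()
w=-.107;n=np.array([-np.sin(w),np.cos(w)])
def S(dx,dy):
    o=np.array([.6045+dx,-.2585+dy]);b=np.array([.4717+dx,-.2443+dy]);v=b+.085*n;k=b+.146*n;p=o+.015*np.array([np.cos(w),np.sin(w)])
    return [rect(*o,w,-.07,.07,-.06,.06,.05),rect(*b,w,-.024,.024,-.045,.045,.045),circ(*v,.089,.021),circ(*k,.092,.016),circ(*p,.115,.025),circ(*p,.06,.048)]
overlay(f,c,S(-.0025,.0015),(270,130,400,250),5,"pics/t7o.png")
g,c,s=grab("scene","pics/s8.png")
overlay(g,c,S(0,0),(140,100,330,240),4,"pics/s8o.png")
E
```

```text
clock: 35.1
position: [0.4976, 0.1354, 0.2842]
ee_rot: [-2.323, -2.105, 0.007]
force: [-0.3, -0.7, -0.1]
width: 0.998
t 35.15 pos [0.4974 0.1332 0.2841] jawdir deg -5.8 tilt [-0.008  0.001] w 0.998 F [-0.3 -0.5  0.1] q [-0.97  0.24  0.77  1.79 -0.18  1.19 -0.25]
```

View pics/t7o.png

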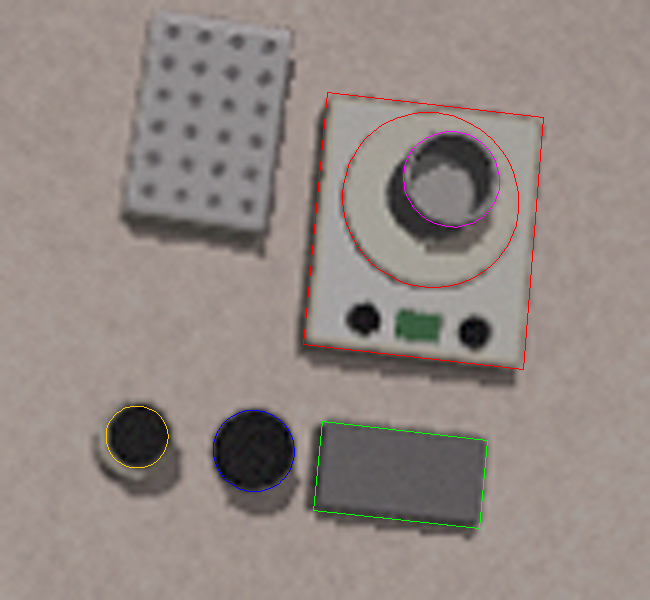

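View pics/s8o.png

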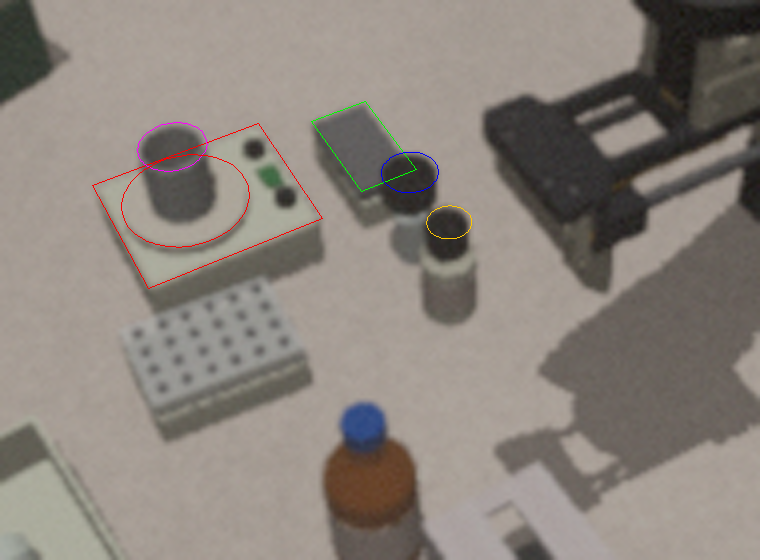

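```bash
python3 -m inch '[[[0,0,0,0,0],[0,0,0,0,0]]]'
python3 - <<'E'
from h import *
status(); print(workorder.sign_off())
E
```

```text
clock: 35.4
position: [0.4971, 0.1283, 0.2838]
ee_rot: [-2.333, -2.096, 0.011]
force: [0.5, 0.2, 0.3]
width: 1.001
t 35.40 pos [0.4971 0.1283 0.2838] jawdir deg -6.1 tilt [-0.009 -0.   ] w 1.001 F [0.5 0.2 0.3] q [-0.97  0.24  0.77  1.79 -0.18  1.19 -0.25]
the job is handed in; nothing more can be done
None
```

The stirring station is laid out and handed in at 35.4 s on the robot's clock, out of 128 s allowed. I worked in the order asked:
1. **Beaker:** the smaller steel beaker stands in the middle of the stirrer plate.
2. **Tube box:** it lies in front of the stirrer, centred and parallel, with the 40 mm gap.
3. **Bottle:** it stands to the left in the same row, 80 mm from the box.
4. **Vial:** I slid it along the slot to the wide end, lifted it out with no sign of it catching, and stood it midway between box and bottle.

**Final checks:** the last wrist and top pictures match the planned layout to about 1–2 mm, and everything stands upright. The gripper was open and well clear at hand-in. In the beaker close-up, its rim looked about 1 mm off the plate centre and its base perhaps 2 mm.

**What disagreed:**
- The cameras' absolute positions differ by 2–4 mm, more in places for the scene camera. I judged the layout by positions relative to the stirrer within single pictures. For the top view that meant shifting the whole layout by about 3 mm to overlay it.
- The foot of the stirrer's front face measured about 3 mm further back than its plate implied. I took that as a rounded edge and set the gap from the plate and the top of the housing. If that is wrong, the 40 mm gap is a few millimetres too wide.
- Setting down caused brief pushes: about 58 N at the wrist for the bottle, 30 N for the vial and 16 N for the box. All were below the 120 N wrist limit.

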